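# Fetch the carton from behind and weigh it

## Task

Weigh the small carton at the back of the desk tray: first lift the three things that stand in front of it (rubber stamp, glue stick, ink bottle) out of the tray and stand them upright on the flat white box, leaving the carton where it is meanwhile. Then set the carton the way up it is in the middle of the postage scale's steel plate, square with the plate, and let go of it. Last, put the three things back upright in the tray, each exactly where it stood at the start, the stamp's long foot lying along the row again, and leave the carton on the scale.

Things in the scene. Friction and masses are not known exactly. Their poses are not given: they have to be found in the camera images.
- tray: Fixed open grey plastic desk tray, 170 (x) x 180 (y) x 22 mm high, walls and floor 4 mm. Origin: centre of its underside; x points to its back, away from the robot, y along the row. Carton at the back (x about +22 mm); the three things in front in a row (x about -34, y about -50, 0, +50 mm), in any order, only 10 mm from the carton: no finger fits between.
- carton: Loose small printed product carton (white and red), 62 (x) x 88 (y) x 45 mm high, about 0.13 kg; origin: centre of its underside; z up. In the tray its 88 mm side lies along the row. Too long to be gripped along y: grip it across the 62 mm, once the row is cleared; 26 mm or more are free between it and the tray's back wall.
- stamp: Loose upright reddish-brown rubber stamp, 74 mm high: rectangular foot 24 (x) x 52 (y) x 12 mm, above it a round turned handle up to 28 mm across that can be gripped by its top 25 mm. Origin: centre of the underside; z up, y along the foot's long side, which lies along the row.
- glue: Loose upright glue stick, white with a red band, round, 28 mm across, 92 mm high. Origin: centre of the underside, z up; grip it by its top 40 mm, above the carton's height.
- ink: Loose upright ink bottle, 82 mm high: white round body 32 mm across, 44 mm high, with a black round cap 26 mm across from 55 mm height to the top, to be gripped by the cap. Origin: centre of the underside, z up.
- flat_box: Fixed flat white closed box on the desk, 96 (x) x 148 (y) x 31 mm high, flat top: the side area. Origin: centre of its underside. It lies left or right of the tray, the scale at the other side. The three things fit on it in a line along its y (for instance at y = -50, -8 and +46 mm, the stamp at +46 with its foot along y).
- scale: Fixed white postage scale, 145 x 108 mm, 26 mm high, with a steel weighing plate 100 (x) x 104 (y) mm and a dark display strip on its -x side, beside the plate. Origin: on the desk, under the plate's centre; x and y along the plate's sides.
- plate (a point): Centre of the upper face of the scale's steel plate, 26 mm above the desk; axes as scale.
Things that resemble listed ones, but are neither listed nor needed, are in the scene too. Several things have the shape of the carton; the one meant has the colours described above.

How it is judged:
By the outcome, as a careful person would: the job done as asked, in the order asked, and still so for the second after the job is handed in, with the robot touching nothing.
It also fails if it takes over 134 s, if anything falls off the work surface, if the arm or the gripper's body presses on something with over 40 N, if the wrist force passes 120 N, or if a joint passes its speed limit or range.

## Robot

A 6-joint arm with a two-finger parallel gripper is mounted at the origin on the work surface; the furniture and walls round the work are solid. World frame = base frame: x ahead of the robot, y to its left, z up, the work surface at z = 0. Lengths are in m, angles in rad, forces in N, time in s.
With the tool pointing down it reaches from about 0.3 to 0.775 m from the base axis. Payload 14.6 kg.
Tool frame: the origin (TCP) lies at the very end of the fingers, on their centre line; the grasp point (between the pads) lies 19 mm behind it; z points along the fingers, y is the line along which they close (so a half turn about z gives the same grasp; the last joint's range is limited). The gripper opens to 94 mm and grips with 3 to 60 N. Pads are 16 mm wide; open, the fingers measure 119 mm over their backs; the gripper's body (75 mm by 177 mm) begins 78 mm behind the grasp point.
Start: joints at [-1.33, 0.3, 1.521, -0, 1.321, -0.067], TCP at [0.167, -0.524, 0.205] pointing down, gripper open.
Joint ranges: [-3.03, 3.03], [-0.79, 2.21], [0.23, 2.52], [-1.04, 4.18], [0, 3.07], [-2.55, 2.55]. Speed limits (rad/s): [2.22, 2.22, 2.57, 3.14, 3.14, 3.14].

## Interface

Orientations are given as [roll, pitch, yaw] about the fixed x, y, z axes, in that order (R = Rz(yaw) Ry(pitch) Rx(roll)).
In Python, from station import status, vision, order, silhouettes gives the robot as it stands. The module is installed in compiled form; this text tells all that it offers.
- The arm moves only by the shell command python3 -m pendant 'ROWS' [FORCE]. ROWS is JSON, one flat list of numbers, 7 for each row, row after row: the shift along the tool's x, y, z in units of 500 mm (1.0 is 500 mm), then the turn, a rotation vector about the tool's x, y, z in units of 90 degrees (1.0 is 90 degrees), then the opening, from -1 (shut) to 1 (fully open). A call has 1 to 12 rows; each row is the pose to reach, as a shift and turn from the pose commanded when the call began, along the tool's axes at that moment; what a row does not reach only later rows make up. A row lasts 1/10 s, in which the tool goes at most 50 mm and 8.59 degrees, less where a joint would pass 70% of its speed; a pose out of reach is approached as far as the arm can. A call with a number of a shift or a turn outside -1 to 1 is refused whole. A call with a gripper value outside its range is refused whole. The fingers move at their own pace and stop on an object; FORCE is the grip in N (left out, the last holds). Time passes only in rows, so rows that repeat a pose let the fingers close. It gives the time, the measured TCP pose, the force, the opening and the grip force at its end, in the units of the state.
- status.get_obs(): the state, without advancing time (a new reading comes with each control period).
- vision.camera(name): name is "scene" or "top"; returns a dict with "pixels" (400x640x3 uint8, red, green, blue), "K" (3x3 intrinsics, pixels), "R" (3x3) and "t" (3): a world point X has camera coordinates R X + t. Camera axes: x right, y down, z forward; pixel columns grow to the right and rows downward; lengths in m; the calibration is good to about 2 mm. A picture is of the moment at which its call begins. There is no depth.
- order.hand_in(): hands the job in; it is judged then, once.
Trained networks look in a picture, given as the dict that the camera call returned (one of the last four; its "shot" number tells which), for a name from the list of things; names that differ only in an ending like _2 or _b are one class to them, and where a whole thing is asked for, a point or a joint stands for the part that bears it (a point fixed in the world has none). Each returns a list of dicts, best first, with "score" (0 to 1); they miss things now and then, are a little off and sometimes report something else, mostly with a low value. They report only what shows in the picture. A call takes as long as a camera call. They do not tell look-alikes from the thing itself.
- silhouettes(target, picture): "region" (400x640 bool, what is visible of it) and "extent" ([left, top, right, bottom] in pixels, round what is visible of it).
The state is a dict: "time_s": time; "qpos": joint angles; "joint_vel": joint speeds; "tau": joint torques, N m; "ee_pos": TCP position; "eef_rot": TCP orientation; "force": force on the tool from outside, world axes, zero at the start; "moment": the same for the moment, N m; "grip_width": finger opening in m; "grip_force": force on a finger pad.
Only numpy, scipy, OpenCV 4.12 (cv2) and the standard library are available. Lean on these libraries where they do the work, as an engineer would, in place of code of your own. Each camera call takes 0.05 s, during which the arm holds its last target. There are 200 camera calls.

## Working session

There is one attempt and no reset: what is moved stays moved. The work goes in short steps, Python scripts to look and compute and a shell command to move; the robot and the scene stay as the last step left them, time stands still between calls to the robot, and variables do not carry over. Pictures are saved under pics/ and viewed, at most 14 in all, crops included, and the job is handed in when it is done.

```bash
mkdir -p pics; python3 - <<'E'
from station import status, vision, silhouettes
import cv2, numpy as np
print(status.get_obs())
for n in ("scene","top"):
    p=vision.camera(n); cv2.imwrite(f"pics/{n}0.png",p["pixels"][:,:,::-1])
    print(n,p["K"].tolist(),p["R"].round(4).tolist(),p["t"].round(4).tolist())
    for t in ["tray","carton","stamp","glue","ink","flat_box","scale"]:
        print(t,[(round(d["score"],2),d["extent"]) for d in silhouettes(t,p)])
E
```

```text
{'time_s': 0.0, 'qpos': array([-1.32956988e+00,  3.00472040e-01,  1.52156342e+00,  1.29249764e-05,
        1.32067799e+00, -6.66233747e-02]), 'joint_vel': array([ 0.00078252,  0.00013943,  0.00030249,  0.00155993,  0.00013945,
       -0.00037951]), 'tau': array([ 3.29821614e-04, -5.31805229e+01, -3.52730477e+01,  7.07738986e-02,
        2.43594573e-02, -9.89643763e-05]), 'ee_pos': array([ 0.16658407, -0.52390387,  0.20489328]), 'eef_rot': array([-3.14047518e+00, -8.71073699e-05,  3.07846569e-01]), 'force': array([ 0.21004413,  0.23332328, -0.0671795 ]), 'moment': array([ 0.0457487 , -0.0109589 ,  0.05230904]), 'grip_force': 0.0, 'grip_width': 0.09424887094251921}
scene [[418.95818178577537, 0.0, 322.0309879122149], [0.0, 418.95818178577537, 199.46090052729622], [0.0, 0.0, 1.0]] [[-0.6377, -0.7702, 0.0066], [-0.5886, 0.4818, -0.6492], [0.4968, -0.4179, -0.7606]] [0.3881, 0.1988, 0.8111]
tray [(0.83, [244.8, 142.5, 351.6, 224.2]), (0.25, [313.9, 155.9, 336.3, 187.8])]
carton [(0.96, [280.5, 236.0, 316.3, 287.7]), (0.79, [323.1, 281.9, 372.6, 347.7]), (0.6, [267.7, 152.4, 312.0, 192.3])
[... 172 characters left out ...]
 279.1])]
scale [(0.83, [349.9, 129.6, 413.4, 178.6])]
top [[520.2558291774398, 0.0, 323.6690227112327], [0.0, 520.2558291774398, 196.7872503923753], [0.0, 0.0, 1.0]] [[0.0, -0.9998, -0.0178], [-0.9941, 0.0019, -0.1082], [0.1082, 0.0177, -0.994]] [0.1724, 0.3946, 1.1856]
tray [(0.89, [292.4, 106.6, 375.4, 179.3])]
carton [(0.94, [250.9, 197.9, 296.0, 243.4]), (0.86, [314.5, 116.7, 353.7, 148.2])]
stamp [(0.71, [347.0, 144.5, 366.8, 160.8]), (0.35, [328.6, 148.3, 340.0, 162.4])]
glue [(0.67, [310.9, 147.0, 319.2, 164.1])]
ink [(0.67, [326.3, 146.6, 341.4, 163.2])]
flat_box [(0.75, [405.6, 135.1, 455.0, 197.4]), (0.72, [206.2, 139.2, 273.5, 187.1])]
scale [(0.97, [403.0, 138.3, 455.9, 202.8])]
```

View pics/scene0.png

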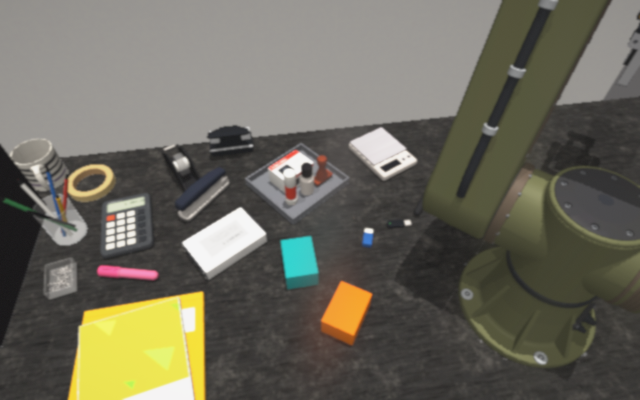

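View pics/top0.png

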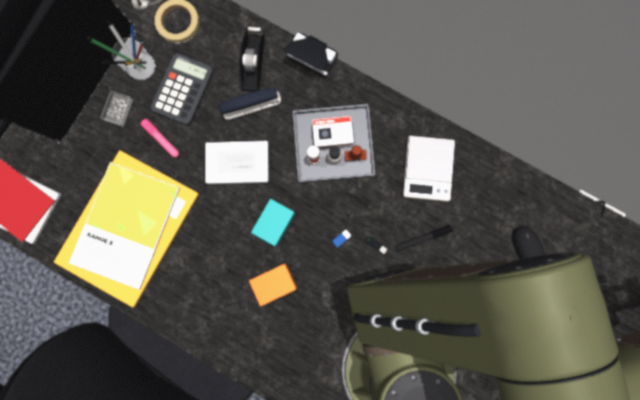

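```bash
python3 - <<'E'
import cv2
a=cv2.imread("pics/top0.png")[90:215,200:465]
cv2.imwrite("pics/topcrop.png",cv2.resize(a,None,fx=3,fy=3,interpolation=cv2.INTER_CUBIC))
E
```

```text
(no output)
```

View pics/topcrop.png

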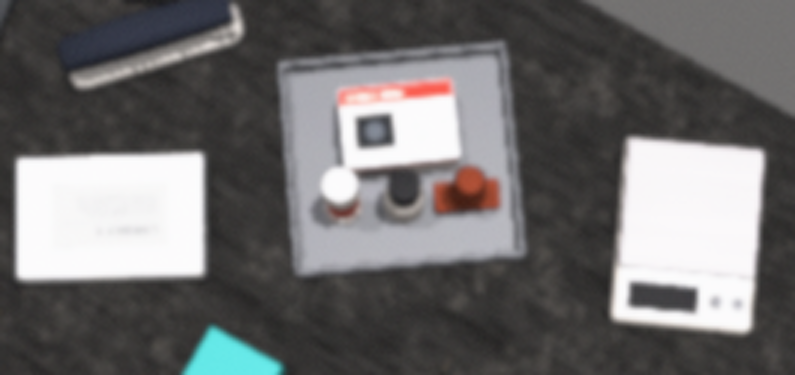

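The top view shows the white/red carton in the tray at (333,132). Its look-alikes are a teal box at (272,222) and an orange box at (272,284), and the white flat box at (237,162) could also be mistaken for it. By colour the carton is the one in the tray, and the crop confirms this.

The row, left to right, is glue (313,152), ink (334,152), stamp (356,153). The flat box is on the left and the scale on the right at (430,168), with its display toward the robot.

Next I fit the poses from the silhouettes in both views.

```bash
cat > fit.py <<'E'
import numpy as np, cv2
from scipy.optimize import minimize
S=4
def box(lx,ly,z0,z1,cx=0,cy=0): return np.array([[cx+a*lx/2,cy+b*ly/2,z] for a in(-1,1) for b in(-1,1) for z in(z0,z1)])
def cyl(d,z0,z1): t=np.linspace(0,2*np.pi,24,endpoint=False); return np.array([[d/2*np.cos(a),d/2*np.sin(a),z] for a in t for z in(z0,z1)])
M={"tray":[box(.17,.18,0,.022)],"carton":[box(.062,.088,0,.045)],"flat_box":[box(.096,.148,0,.031)],
"scale":[box(.145,.108,0,.026,-.0205+0)],"glue":[cyl(.028,0,.092)],"ink":[cyl(.032,0,.044),cyl(.026,.044,.082)],
"stamp":[box(.024,.052,0,.012),cyl(.02,.012,.05),cyl(.028,.05,.074)]}
def proj(P,X): c=X@P["R"].T+P["t"]; q=c@P["K"].T; return q[:,:2]/q[:,2:]
def render(P,name,p,ext):
    l,t,w,h=ext; im=np.zeros((h*S,w*S),np.uint8); c,s=np.cos(p[2]),np.sin(p[2])
    for V in M[name]:
        X=V@np.array([[c,s,0],[-s,c,0],[0,0,1]])+[p[0],p[1],p[3]]
        u=(proj(P,X)-[l,t]+.5)*S
        cv2.fillConvexPoly(im,np.round(cv2.convexHull(u.astype(np.float32))*16).astype(np.int32),1,shift=4)
    return cv2.resize(im.astype(np.float32),(w,h),interpolation=cv2.INTER_AREA)
def fit(name,views,p0,free=(0,1,2,3)):
    "views: list of (P,mask); returns pose, IoU per view"
    free=list(free); exts=[];ms=[]
    for P,m in views:
        x,y,w,h=cv2.boundingRect(m.astype(np.uint8)); e=(x-25,y-25,w+50,h+50); exts.append(e)
        mm=np.pad(m.astype(np.float32),60); ms.append(mm[e[1]+60:e[1]+60+e[3],e[0]+60:e[0]+60+e[2]])
    def ious(p):
        return [np.minimum(r,m).sum()/np.maximum(r,m).sum() for r,m in ((render(v[0],name,p,e),m) for v,e,m in zip(views,exts,ms))]
    def f(q): p=np.array(p0,float); p[free]=q; return -sum(ious(p))
    st=np.array([.01,.01,.05,.01])[free]; q=np.array(p0,float)[free]
    for k in range(3):
        q=minimize(f,q,method="Nelder-Mead",options=dict(initial_simplex=np.vstack([q]+[q+d for d in np.diag(st)]),xatol=1e-5,fatol=1e-5)).x
    p=np.array(p0,float);p[free]=q
    return p,ious(p)
def pix2world(P,u,z):
    d=P["R"].T@np.linalg.inv(P["K"])@np.array([*u,1.]); o=-P["R"].T@P["t"]; return o+d*(z-o[2])/d[2]
E
cat > m1.py <<'E'
from fit import *
from station import vision,silhouettes
A=vision.camera("scene");B=vision.camera("top")
print("cam heights",(-A["R"].T@A["t"]).round(3),(-B["R"].T@B["t"]).round(3))
C={"tray":((298,183),(334,143)),"carton":((290,172),(334,132)),"stamp":((323,172),(357,153)),"glue":((290,187),(315,155)),
"ink":((307,180),(334,155)),"flat_box":((225,243),(240,163)),"scale":((382,154),(429,170))}
for n,(a,b) in C.items():
    views=[];tag=[]
    for P,c in((A,a),(B,b)):
        k=[d for d in silhouettes(n,P) if np.hypot(*(np.array(d["extent"]).reshape(2,2).mean(0)-c))<12]
        if k:
            m=k[0]["region"]
            if n=="tray":
                cs=np.vstack(cv2.findContours(m.astype(np.uint8),0,2)[0]); mm=np.zeros(m.shape,np.uint8); cv2.fillConvexPoly(mm,cv2.convexHull(cs),1); m=mm
            views.append((P,m));tag.append("AB"[P is B])
    z0=0 if n in("tray","flat_box","scale") else .004
    x=pix2world(B,b,z0+.02)
    for fr in ((0,1,2,3),(0,1,2)):
        if n in("glue","ink"): fr=[i for i in fr if i!=2]
        if len(views)<2 and 3 in fr: continue
        p,i=fit(n,views,[x[0],x[1],0.03,z0],fr); print(n,tag,p.round(4),np.round(i,3))
E
python3 m1.py
```

```text
cam heights [-0.038  0.542  0.743] [0.264 0.151 1.224]
tray ['A', 'B'] [0.5237 0.1493 0.0791 0.0006] [0.967 0.966]
tray ['A', 'B'] [0.5237 0.1494 0.0791 0.    ] [0.967 0.965]
carton ['A', 'B'] [0.5455 0.1509 0.1003 0.0069] [0.607 0.921]
carton ['A', 'B'] [0.5463 0.1503 0.0921 0.004 ] [0.605 0.918]
stamp ['A', 'B'] [0.4955 0.0978 0.0663 0.0047] [0.769 0.829]
stamp ['A', 'B'] [0.4954 0.0974 0.0534 0.004 ] [0.774 0.821]
glue ['A', 'B'] [0.4856 0.1943 0.03   0.0077] [0.891 0.886]
glue ['A', 'B'] [0.4864 0.1939 0.03   0.004 ] [0.893 0.87 ]
ink ['A', 'B'] [0.4884 0.147  0.03   0.0095] [0.85  0.888]
ink ['A', 'B'] [0.4897 0.1469 0.03   0.004 ] [0.808 0.895]
flat_box ['A', 'B'] [0.4773 0.3755 0.0379 0.001 ] [0.942 0.965]
flat_box ['A', 'B'] [0.4777 0.3754 0.0284 0.    ] [0.943 0.961]
scale ['A', 'B'] [ 0.4846 -0.074  -0.0927  0.0016] [0.882 0.961]
scale ['A', 'B'] [ 0.485  -0.0745 -0.0939  0.    ] [0.879 0.962]
```

```bash
cat > go.py <<'E'
import sys,numpy as np
from scipy.spatial.transform import Rotation as R
from station import status
# args: x y z yaw_deg ... groups of four; prints row entries from current pose
o=status.get_obs(); R0=R.from_euler("xyz",o["eef_rot"]); p=o["ee_pos"]
print("t",round(o["time_s"],2),"pos",p.round(4),"rot",o["eef_rot"].round(4),"w",round(o["grip_width"],4),"F",o["force"].round(1))
a=np.array(sys.argv[1:],float).reshape(-1,4)
for g in a:
    d=R0.inv().apply(g[:3]-p)/.5; r=(R0.inv()*R.from_euler("xyz",[np.pi,0,np.radians(g[3])])).as_rotvec()/(np.pi/2)
    print(g,"->",[round(v,4) for v in [*d,*r]])
E
python3 go.py 0.4 -0.25 0.26 60 0.486 0.194 0.26 94.5
```

```text
t 1.6 pos [ 0.1666 -0.5241  0.2054] rot [-3.1416  0.      0.3078] w 0.0938 F [ 0.1  0.3 -0.5]
[ 0.4  -0.25  0.26 60.  ] -> [np.float64(0.6109), np.float64(-0.3811), np.float64(-0.1091), np.float64(-0.0), np.float64(0.0), np.float64(-0.4707)]
[ 0.486  0.194  0.26  94.5  ] -> [np.float64(1.0439), np.float64(-1.1752), np.float64(-0.1091), np.float64(-0.0), np.float64(-0.0), np.float64(-0.854)]
```

```bash
python3 -m pendant '[0.611,-0.381,-0.109,0,0,-0.47,0.02, 0.611,-0.381,-0.109,0,0,-0.47,0.02, 0.611,-0.381,-0.109,0,0,-0.47,0.02, 0.611,-0.381,-0.109,0,0,-0.47,0.02, 0.611,-0.381,-0.109,0,0,-0.47,0.02, 0.611,-0.381,-0.109,0,0,-0.47,0.02, 0.611,-0.381,-0.109,0,0,-0.47,0.02, 0.611,-0.381,-0.109,0,0,-0.47,0.02, 0.611,-0.381,-0.109,0,0,-0.47,0.02, 0.611,-0.381,-0.109,0,0,-0.47,0.02]' 20; python3 go.py 0.486 0.194 0.2 94.5
```

```text
time_s: 2.6
ee_pos: [0.3996, -0.2506, 0.2597]
eef_rot: [-3.141, 0.0, 1.046]
force: [-0.2, -1.2, 0.1]
grip_width: 0.0481
grip_force: 0.0
t 2.6 pos [ 0.3996 -0.2506  0.2597] rot [-3.1412e+00  2.0000e-04  1.0461e+00] w 0.0481 F [-0.2 -1.2  0.1]
[ 0.486  0.194  0.2   94.5  ] -> [np.float64(0.8563), np.float64(-0.2958), np.float64(0.1193), np.float64(-0.0003), np.float64(0.0), np.float64(-0.384)]
```

```bash
python3 -m pendant '[0.856,-0.296,0.12,0,0,-0.384,0.02, 0.856,-0.296,0.12,0,0,-0.384,0.02, 0.856,-0.296,0.12,0,0,-0.384,0.02, 0.856,-0.296,0.12,0,0,-0.384,0.02, 0.856,-0.296,0.12,0,0,-0.384,0.02, 0.856,-0.296,0.12,0,0,-0.384,0.02, 0.856,-0.296,0.12,0,0,-0.384,0.02, 0.856,-0.296,0.12,0,0,-0.384,0.02, 0.856,-0.296,0.12,0,0,-0.384,0.02, 0.856,-0.296,0.12,0,0,-0.384,0.02, 0.856,-0.296,0.12,0,0,-0.384,0.02]'; python3 go.py 0.486 0.195 0.06 94.5; python3 - <<'E'
from station import vision
import cv2
P=vision.camera("scene"); a=P["pixels"][60:280,180:440,::-1]
cv2.imwrite("pics/s1.png",cv2.resize(a,None,fx=3,fy=2.7,interpolation=2))
E
```

```text
time_s: 3.7
ee_pos: [0.4865, 0.1939, 0.1991]
eef_rot: [-3.14, 0.001, 1.65]
force: [-0.5, 0.3, -0.3]
grip_width: 0.048
grip_force: 0.0
t 3.7 pos [0.4865 0.1939 0.1991] rot [-3.1401e+00  6.0000e-04  1.6495e+00] w 0.048 F [-0.5  0.3 -0.3]
[4.86e-01 1.95e-01 6.00e-02 9.45e+01] -> [np.float64(0.0025), np.float64(-0.0005), np.float64(0.2782), np.float64(-0.001), np.float64(0.0004), np.float64(0.0001)]
```

View pics/s1.png

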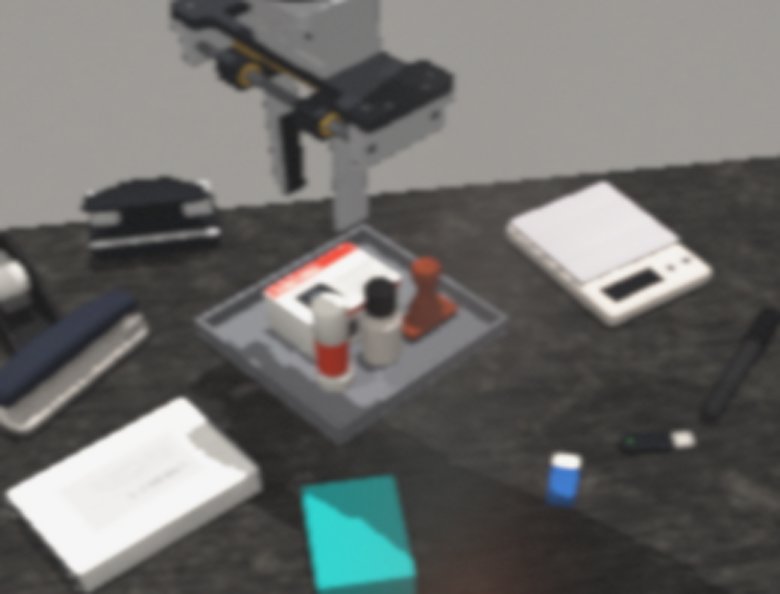

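The open gripper hangs over the glue stick at crop (332,335), and ink and stamp stand to its right. I descend and grip.

```bash
python3 -m pendant '[0.0025,-0.0005,0.15,0,0,0,0.02, 0.0025,-0.0005,0.2,0,0,0,0.02, 0.0025,-0.0005,0.25,0,0,0,0.02, 0.0025,-0.0005,0.278,0,0,0,0.02, 0.0025,-0.0005,0.278,0,0,0,0.02, 0.0025,-0.0005,0.278,0,0,0,-0.8, 0.0025,-0.0005,0.278,0,0,0,-0.8, 0.0025,-0.0005,0.278,0,0,0,-0.8, 0.0025,-0.0005,0.278,0,0,0,-0.8, 0.0025,-0.0005,0.278,0,0,0,-0.8]' 20; python3 go.py 0.486 0.195 0.22 94.5
```

```text
time_s: 4.75
ee_pos: [0.4867, 0.196, 0.0621]
eef_rot: [3.14, -0.0, 1.649]
force: [-0.5, -1.4, 7.1]
grip_width: 0.0261
grip_force: 19.9
t 4.75 pos [0.4867 0.196  0.0621] rot [ 3.1396e+00 -4.0000e-04  1.6495e+00] w 0.0261 F [-0.5 -1.4  7.1]
[ 0.486  0.195  0.22  94.5  ] -> [np.float64(-0.0017), np.float64(-0.0008), np.float64(-0.3159), np.float64(0.0013), np.float64(-0.0003), np.float64(0.0001)]
```

```bash
python3 -m pendant '[0,0,-0.05,0,0,0,-0.8, 0,0,-0.1,0,0,0,-0.8, 0,0,-0.2,0,0,0,-0.8, 0,0,-0.3,0,0,0,-0.8, 0,0,-0.32,0,0,0,-0.8, 0,0,-0.32,0,0,0,-0.8]' 20; python3 go.py 0.476 0.4255 0.22 94.5 0.476 0.4255 0.096 94.5; python3 - <<'E'
from station import vision
import cv2
P=vision.camera("scene"); a=P["pixels"][60:280,180:440,::-1]
cv2.imwrite("pics/s2.png",cv2.resize(a,None,fx=3,fy=2.7,interpolation=2))
E
```

```text
time_s: 5.35
ee_pos: [0.4865, 0.196, 0.2226]
eef_rot: [3.138, -0.001, 1.649]
force: [-0.0, 0.9, -1.7]
grip_width: 0.0262
grip_force: 19.9
t 5.35 pos [0.4865 0.196  0.2226] rot [ 3.1382e+00 -8.0000e-04  1.6494e+00] w 0.0262 F [-0.   0.9 -1.7]
[ 0.476   0.4255  0.22   94.5   ] -> [np.float64(0.4593), np.float64(0.0151), np.float64(0.0056), np.float64(0.0021), np.float64(-0.0005), np.float64(0.0001)]
[ 0.476   0.4255  0.096  94.5   ] -> [np.float64(0.4591), np.float64(0.0143), np.float64(0.2536), np.float64(0.0021), np.float64(-0.0005), np.float64(0.0001)]
```

View pics/s2.png

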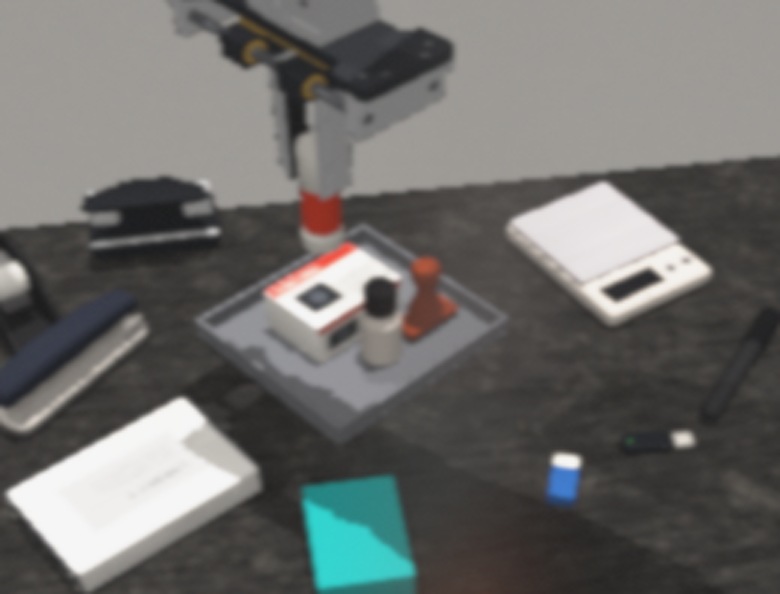

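```bash
python3 -m pendant '[0.46,0.015,0.005,0,0,0,-0.8, 0.46,0.015,0.005,0,0,0,-0.8, 0.46,0.015,0.005,0,0,0,-0.8, 0.46,0.015,0.005,0,0,0,-0.8, 0.46,0.015,0.005,0,0,0,-0.8, 0.46,0.015,0.005,0,0,0,-0.8, 0.46,0.015,0.1,0,0,0,-0.8, 0.46,0.015,0.18,0,0,0,-0.8, 0.46,0.015,0.23,0,0,0,-0.8, 0.46,0.015,0.255,0,0,0,-0.8, 0.46,0.015,0.255,0,0,0,-0.8, 0.46,0.015,0.255,0,0,0,-0.8]' 20; python3 go.py 0.476 0.4255 0.0885 94.5
```

```text
time_s: 6.6
ee_pos: [0.4759, 0.4255, 0.0943]
eef_rot: [3.141, -0.0, 1.649]
force: [0.8, 0.7, -0.9]
grip_width: 0.026
grip_force: 20.0
t 6.6 pos [0.4759 0.4255 0.0943] rot [ 3.1409e+00 -5.0000e-04  1.6489e+00] w 0.026 F [ 0.8  0.7 -0.9]
[4.760e-01 4.255e-01 8.850e-02 9.450e+01] -> [np.float64(-0.0001), np.float64(0.0002), np.float64(0.0116), np.float64(0.0004), np.float64(-0.0003), np.float64(-0.0003)]
```

```bash
python3 -m pendant '[0,0,0.004,0,0,0,-0.8, 0,0,0.008,0,0,0,-0.8, 0,0,0.0105,0,0,0,-0.8, 0,0,0.0105,0,0,0,-0.8]' 20; python3 go.py
```

```text
time_s: 7.0
ee_pos: [0.4755, 0.4256, 0.0883]
eef_rot: [3.141, -0.0, 1.649]
force: [-0.3, 0.2, 0.3]
grip_width: 0.0261
grip_force: 20.0
t 7.0 pos [0.4755 0.4256 0.0883] rot [ 3.1414e+00 -1.0000e-04  1.6492e+00] w 0.0261 F [-0.3  0.2  0.3]
```

```bash
python3 -m pendant '[0,0,0.002,0,0,0,-0.8, 0,0,0.004,0,0,0,-0.8, 0,0,0.004,0,0,0,-0.8]' 20; python3 go.py
```

```text
time_s: 7.3
ee_pos: [0.476, 0.426, 0.088]
eef_rot: [3.14, -0.001, 1.649]
force: [-2.3, -2.4, 12.1]
grip_width: 0.0266
grip_force: 20.1
t 7.3 pos [0.476 0.426 0.088] rot [ 3.1397e+00 -1.3000e-03  1.6493e+00] w 0.0266 F [-2.3 -2.4 12.1]
```

```bash
python3 -m pendant '[0,0,-0.002,0,0,0,0.02, 0,0,-0.002,0,0,0,0.02, 0,0,-0.002,0,0,0,0.02, 0,0,-0.08,0,0,0,0.02, 0,0,-0.16,0,0,0,0.02, 0,0,-0.23,0,0,0,0.02, -0.558,-0.016,-0.23,0,0,0,0.02, -0.558,-0.016,-0.23,0,0,0,0.02, -0.558,-0.016,-0.23,0,0,0,0.02, -0.558,-0.016,-0.23,0,0,0,0.02, -0.558,-0.016,-0.23,0,0,0,0.02, -0.558,-0.016,-0.23,0,0,0,0.02]' 20; python3 go.py .4897 .1469 .2 94.5  .4897 .1469 .060 94.5
```

```text
time_s: 8.5
ee_pos: [0.4892, 0.144, 0.2013]
eef_rot: [3.142, 0.0, 1.648]
force: [-0.1, 0.3, 0.7]
grip_width: 0.0478
grip_force: 0.0
t 8.5 pos [0.4892 0.144  0.2013] rot [3.1415e+00 3.0000e-04 1.6477e+00] w 0.0478 F [-0.1  0.3  0.7]
[ 0.4897  0.1469  0.2    94.5   ] -> [np.float64(0.0058), np.float64(0.0015), np.float64(0.0025), np.float64(0.0), np.float64(0.0002), np.float64(-0.0011)]
[4.897e-01 1.469e-01 6.000e-02 9.450e+01] -> [np.float64(0.0058), np.float64(0.0015), np.float64(0.2825), np.float64(0.0), np.float64(0.0002), np.float64(-0.0011)]
```

```bash
python3 -m pendant '[0,0,0,0,0,0,0.02, 0,0,0,0,0,0,0.02, 0,0,0,0,0,0,0.02]' 20; python3 go.py .4897 .1469 .060 94.5
```

```text
time_s: 8.8
ee_pos: [0.4893, 0.1476, 0.2011]
eef_rot: [-3.141, -0.0, 1.65]
force: [-0.1, -0.7, -0.8]
grip_width: 0.0479
grip_force: 0.0
t 8.8 pos [0.4893 0.1476 0.2011] rot [-3.1415e+00 -1.0000e-04  1.6500e+00] w 0.0479 F [-0.1 -0.7 -0.8]
[4.897e-01 1.469e-01 6.000e-02 9.450e+01] -> [np.float64(-0.0016), np.float64(0.0006), np.float64(0.2822), np.float64(-0.0001), np.float64(-0.0001), np.float64(0.0004)]
```

```bash
python3 -m pendant '[-0.001,0.0006,0.15,0,0,0,0.02, -0.001,0.0006,0.2,0,0,0,0.02, -0.001,0.0006,0.25,0,0,0,0.02, -0.001,0.0006,0.28,0,0,0,0.02, -0.001,0.0006,0.28,0,0,0,0.02, -0.001,0.0006,0.28,0,0,0,0.02, -0.001,0.0006,0.28,0,0,0,-0.8, -0.001,0.0006,0.28,0,0,0,-0.8, -0.001,0.0006,0.28,0,0,0,-0.8, -0.001,0.0006,0.28,0,0,0,-0.8, -0.001,0.0006,0.28,0,0,0,-0.8]' 20; python3 go.py; python3 -m pendant '[0,0,-0.05,0,0,0,-0.8, 0,0,-0.1,0,0,0,-0.8, 0,0,-0.2,0,0,0,-0.8, 0,0,-0.3,0,0,0,-0.8, 0,0,-0.32,0,0,0,-0.8, 0,0,-0.32,0,0,0,-0.8, 0,0,-0.32,0,0,0,-0.8]' 20;  python3 go.py 0.4773 0.3835 0.22 94.5 0.4773 0.3835 0.092 94.5
```

```text
time_s: 9.9
ee_pos: [0.49, 0.1465, 0.0618]
eef_rot: [3.141, -0.0, 1.649]
force: [0.6, 0.9, 6.4]
grip_width: 0.0255
grip_force: 20.0
t 9.9 pos [0.49   0.1465 0.0618] rot [ 3.1406e+00 -2.0000e-04  1.6492e+00] w 0.0255 F [0.6 0.9 6.4]
time_s: 10.6
ee_pos: [0.4891, 0.1462, 0.2195]
eef_rot: [-3.139, 0.0, 1.649]
force: [0.5, 0.3, -0.9]
grip_width: 0.0255
grip_force: 20.0
t 10.6 pos [0.4891 0.1462 0.2195] rot [-3.1393e+00  3.0000e-04  1.6492e+00] w 0.0255 F [ 0.5  0.3 -0.9]
[ 0.4773  0.3835  0.22   94.5   ] -> [np.float64(0.4749), np.float64(0.0136), np.float64(-0.0011), np.float64(-0.0015), np.float64(0.0002), np.float64(-0.0001)]
[4.773e-01 3.835e-01 9.200e-02 9.450e+01] -> [np.float64(0.475), np.float64(0.0142), np.float64(0.2549), np.float64(-0.0015), np.float64(0.0002), np.float64(-0.0001)]
```

```bash
python3 -m pendant '[0.475,0.014,0,0,0,0,-0.8, 0.475,0.014,0,0,0,0,-0.8, 0.475,0.014,0,0,0,0,-0.8, 0.475,0.014,0,0,0,0,-0.8, 0.475,0.014,0,0,0,0,-0.8, 0.475,0.014,0,0,0,0,-0.8, 0.475,0.014,0.1,0,0,0,-0.8, 0.475,0.014,0.18,0,0,0,-0.8, 0.475,0.014,0.23,0,0,0,-0.8, 0.475,0.014,0.255,0,0,0,-0.8, 0.475,0.014,0.26,0,0,0,-0.8, 0.475,0.014,0.26,0,0,0,-0.8]' 20; python3 -m pendant '[0,0,0.002,0,0,0,-0.8, 0,0,0.003,0,0,0,-0.8, 0,0,0.004,0,0,0,-0.8]' 20
```

```text
time_s: 11.8
ee_pos: [0.4784, 0.3836, 0.0916]
eef_rot: [3.141, -0.0, 1.649]
force: [0.0, -0.8, 0.5]
grip_width: 0.0256
grip_force: 20.0
time_s: 12.1
ee_pos: [0.4783, 0.3839, 0.0899]
eef_rot: [3.141, -0.001, 1.649]
force: [0.3, 0.1, 0.1]
grip_width: 0.0253
grip_force: 20.0
```

```bash
python3 -m pendant '[0,0,0.002,0,0,0,-0.8, 0,0,0.003,0,0,0,-0.8, 0,0,0.003,0,0,0,-0.8]' 20; python3 go.py .4954 .0974 .2 94.5
```

```text
time_s: 12.4
ee_pos: [0.4782, 0.3838, 0.0882]
eef_rot: [3.141, -0.0, 1.649]
force: [-0.2, -1.2, 4.6]
grip_width: 0.0255
grip_force: 20.0
t 12.4 pos [0.4782 0.3838 0.0882] rot [ 3.1410e+00 -4.0000e-04  1.6493e+00] w 0.0255 F [-0.2 -1.2  4.6]
[ 0.4954  0.0974  0.2    94.5   ] -> [np.float64(-0.5737), np.float64(-0.0105), np.float64(-0.2238), np.float64(0.0004), np.float64(-0.0002), np.float64(-0.0)]
```

```bash
python3 -m pendant '[0,0,0,0,0,0,0.02, 0,0,0,0,0,0,0.02, 0,0,0,0,0,0,0.02, 0,0,-0.08,0,0,0,0.02, 0,0,-0.16,0,0,0,0.02, 0,0,-0.23,0,0,0,0.02, -0.574,-0.011,-0.23,0,0,0,0.02, -0.574,-0.011,-0.23,0,0,0,0.02, -0.574,-0.011,-0.23,0,0,0,0.02, -0.574,-0.011,-0.23,0,0,0,0.02, -0.574,-0.011,-0.23,0,0,0,0.02, -0.574,-0.011,-0.23,0,0,0,0.02]' 20;python3 -m pendant '[-0.574,-0.011,-0.23,0,0,0,0.02]' 2>&1 | head -0; python3 go.py
```

```text
time_s: 13.6
ee_pos: [0.4949, 0.0946, 0.2028]
eef_rot: [3.141, 0.0, 1.648]
force: [0.2, 0.7, -0.0]
grip_width: 0.0479
grip_force: 0.0
t 13.7 pos [0.4968 0.0494 0.2198] rot [-3.1381e+00 -3.0000e-04  1.6495e+00] w 0.0477 F [1.1 0.2 1. ]
```

I sent one extra row there by mistake. It was a harmless 50 mm move in free air, so I settle and recompute.

```bash
python3 -m pendant '[0,0,0,0,0,0,0.02, 0,0,0,0,0,0,0.02, 0,0,0,0,0,0,0.02]' 20; python3 go.py .495 .0972 .2 94.5 .495 .0972 .054 94.5; python3 - <<'E'
from station import vision,silhouettes
from fit import *
A=vision.camera("scene");B=vision.camera("top")
for n in("stamp","carton"):
  v=[]
  for P in(A,B):
    k=silhouettes(n,P); print(n,[(round(d["score"],2),np.round(d["extent"])) for d in k])
a=B["pixels"][90:215,200:465,::-1];b=A["pixels"][130:270,180:440,::-1]
cv2.imwrite("pics/c3.png",np.vstack([cv2.resize(a,(795,300),interpolation=2),cv2.resize(b,(795,300),interpolation=2)]))
E
```

```text
time_s: 14.0
ee_pos: [0.4976, 0.0516, 0.2208]
eef_rot: [-3.141, -0.0, 1.65]
force: [-0.4, -0.3, -0.3]
grip_width: 0.048
grip_force: 0.0
t 14.0 pos [0.4976 0.0516 0.2208] rot [-3.1409e+00 -2.0000e-04  1.6499e+00] w 0.048 F [-0.4 -0.3 -0.3]
[ 0.495   0.0972  0.2    94.5   ] -> [np.float64(0.0914), np.float64(0.002), np.float64(0.0417), np.float64(-0.0005), np.float64(-0.0001), np.float64(0.0003)]
[4.95e-01 9.72e-02 5.40e-02 9.45e+01] -> [np.float64(0.0913), np.float64(0.0022), np.float64(0.3337), np.float64(-0.0005), np.float64(-0.0001), np.float64(0.0003)]
stamp [(0.83, array([313., 154., 336., 188.]))]
stamp [(0.6, array([344., 146., 363., 160.]))]
carton [(0.94, array([322., 285., 372., 345.])), (0.82, array([281., 235., 319., 284.])), (0.79, array([268., 150., 313., 195.]))]
carton [(0.72, array([315., 116., 352., 148.])), (0.63, array([250., 199., 294., 245.])), (0.63, array([248., 266., 295., 303.]))]
```

View pics/c3.png

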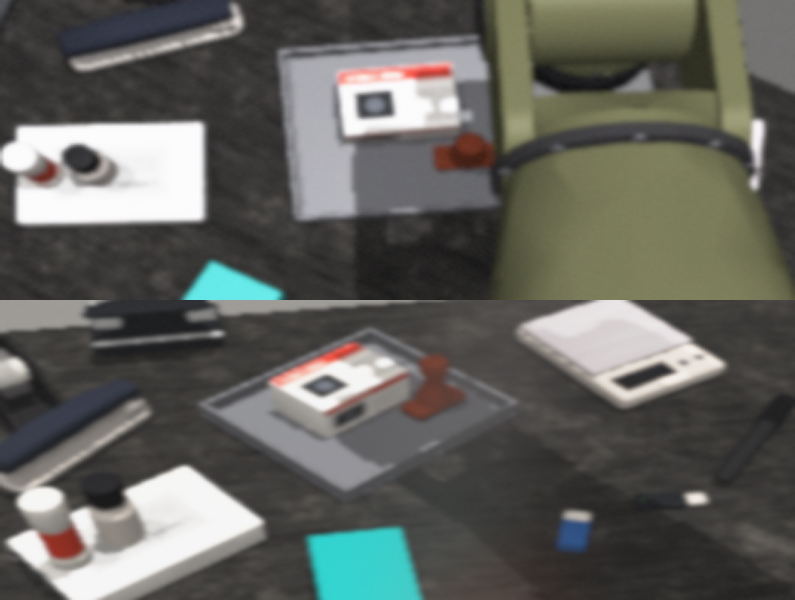

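Glue and ink stand upright on the flat box at crop (40,165) and (85,165). Stamp and carton have not moved. Next I take the stamp.

```bash
python3 -m pendant '[0.091,0.002,0.042,0,0,0,0.02, 0.091,0.002,0.042,0,0,0,0.02, 0.091,0.002,0.042,0,0,0,0.02, 0.091,0.002,0.14,0,0,0,0.02, 0.091,0.002,0.23,0,0,0,0.02, 0.091,0.002,0.3,0,0,0,0.02, 0.091,0.002,0.333,0,0,0,0.02, 0.091,0.002,0.333,0,0,0,0.02, 0.091,0.002,0.333,0,0,0,0.02]' 20; python3 go.py .495 .0972 .054 94.5;
```

```text
time_s: 15.2
ee_pos: [0.4959, 0.0959, 0.0558]
eef_rot: [3.141, -0.0, 1.649]
force: [0.1, 0.8, 0.2]
grip_width: 0.0481
grip_force: 0.0
t 15.2 pos [0.4959 0.0959 0.0558] rot [ 3.1406 -0.      1.6487] w 0.0481 F [0.1 0.8 0.2]
[4.95e-01 9.72e-02 5.40e-02 9.45e+01] -> [np.float64(0.0028), np.float64(-0.0016), np.float64(0.0036), np.float64(0.0006), np.float64(-0.0), np.float64(-0.0004)]
```

```bash
python3 -m pendant '[0.002,-0.001,0.003,0,0,0,0.02, 0.002,-0.001,0.003,0,0,0,0.02, 0.002,-0.001,0.003,0,0,0,-0.8, 0.002,-0.001,0.003,0,0,0,-0.8, 0.002,-0.001,0.003,0,0,0,-0.8, 0.002,-0.001,0.003,0,0,0,-0.8, 0.002,-0.001,0.003,0,0,0,-0.8]' 25; python3 go.py;  python3 -m pendant '[0,0,-0.05,0,0,0,-0.8, 0,0,-0.1,0,0,0,-0.8, 0,0,-0.2,0,0,0,-0.8, 0,0,-0.3,0,0,0,-0.8, 0,0,-0.32,0,0,0,-0.8, 0,0,-0.32,0,0,0,-0.8, 0,0,-0.32,0,0,0,-0.8]' 25;  python3 go.py 0.479 0.3295 0.22 94.5 0.479 0.3295 0.086 94.5; python3 - <<'E'
from station import vision
import cv2
P=vision.camera("scene"); a=P["pixels"][60:280,180:440,::-1]
cv2.imwrite("pics/s4.png",cv2.resize(a,None,fx=3,fy=2.7,interpolation=2))
E
```

```text
time_s: 15.9
ee_pos: [0.4948, 0.0972, 0.0534]
eef_rot: [3.141, -0.0, 1.649]
force: [0.2, 0.4, 1.8]
grip_width: 0.0247
grip_force: 25.0
t 15.9 pos [0.4948 0.0972 0.0534] rot [ 3.1413 -0.      1.6492] w 0.0247 F [0.2 0.4 1.8]
time_s: 16.6
ee_pos: [0.4941, 0.0971, 0.2116]
eef_rot: [-3.139, 0.0, 1.649]
force: [-0.2, 0.4, -1.7]
grip_width: 0.0245
grip_force: 25.0
t 16.6 pos [0.4941 0.0971 0.2116] rot [-3.1393e+00  1.0000e-04  1.6492e+00] w 0.0245 F [-0.2  0.4 -1.7]
[ 0.479   0.3295  0.22   94.5   ] -> [np.float64(0.4657), np.float64(0.0062), np.float64(-0.0168), np.float64(-0.0014), np.float64(0.0001), np.float64(-0.0001)]
[4.790e-01 3.295e-01 8.600e-02 9.450e+01] -> [np.float64(0.4657), np.float64(0.0068), np.float64(0.2512), np.float64(-0.0014), np.float64(0.0001), np.float64(-0.0001)]
```

View pics/s4.png

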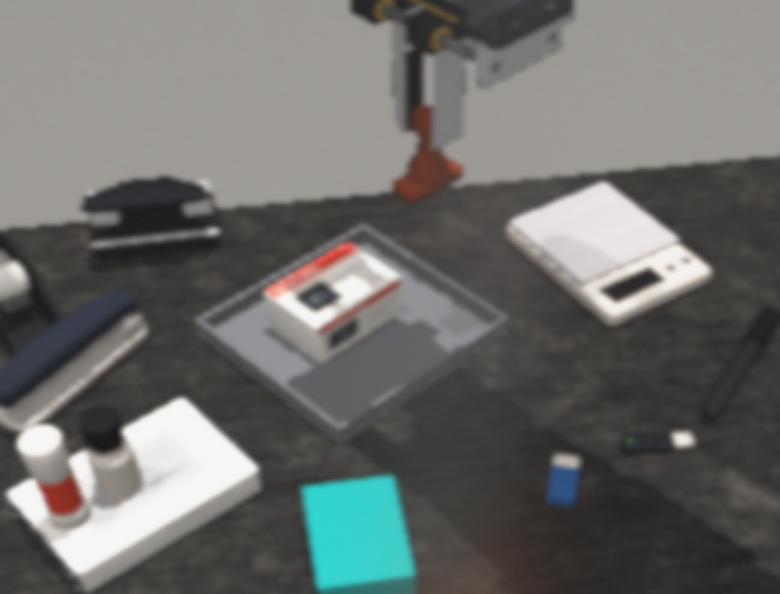

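```bash
python3 -m pendant '[0.466,0.007,0,0,0,0,-0.8, 0.466,0.007,0,0,0,0,-0.8, 0.466,0.007,0,0,0,0,-0.8, 0.466,0.007,0,0,0,0,-0.8, 0.466,0.007,0,0,0,0,-0.8, 0.466,0.007,0,0,0,0,-0.8, 0.466,0.007,0.1,0,0,0,-0.8, 0.466,0.007,0.18,0,0,0,-0.8, 0.466,0.007,0.23,0,0,0,-0.8, 0.466,0.007,0.255,0,0,0,-0.8, 0.466,0.007,0.255,0,0,0,-0.8, 0.466,0.007,0.255,0,0,0,-0.8]' 25; python3 -m pendant '[0,0,0.002,0,0,0,-0.8, 0,0,0.003,0,0,0,-0.8, 0,0,0.004,0,0,0,-0.8]' 25
```

```text
time_s: 17.85
ee_pos: [0.4804, 0.3297, 0.0866]
eef_rot: [3.141, -0.0, 1.649]
force: [1.4, 0.4, 0.1]
grip_width: 0.0248
grip_force: 25.0
time_s: 18.15
ee_pos: [0.4801, 0.3299, 0.0844]
eef_rot: [3.141, -0.0, 1.649]
force: [0.3, -0.5, -0.8]
grip_width: 0.0244
grip_force: 25.0
```

```bash
python3 -m pendant '[0,0,0.003,0,0,0,-0.8, 0,0,0.006,0,0,0,-0.8, 0,0,0.007,0,0,0,-0.8, 0,0,0.007,0,0,0,-0.8]' 25
```

```text
time_s: 18.55
ee_pos: [0.4799, 0.3297, 0.0802]
eef_rot: [-3.141, 0.0, 1.649]
force: [-0.9, 0.4, 0.5]
grip_width: 0.0245
grip_force: 25.0
```

```bash
python3 -m pendant '[0,0,0.002,0,0,0,-0.8, 0,0,0.002,0,0,0,-0.8, 0,0,0.002,0,0,0,-0.8]' 25; python3 go.py
```

```text
time_s: 18.85
ee_pos: [0.4801, 0.3299, 0.0799]
eef_rot: [3.141, -0.0, 1.649]
force: [-1.7, -0.8, 4.7]
grip_width: 0.0245
grip_force: 25.0
t 18.85 pos [0.4801 0.3299 0.0799] rot [ 3.1409e+00 -3.0000e-04  1.6493e+00] w 0.0245 F [-1.7 -0.8  4.7]
```

```bash
python3 -m pendant '[0,0,0,0,0,0,0.02, 0,0,0,0,0,0,0.02, 0,0,0,0,0,0,0.02, 0,0,-0.08,0,0,0,0.02, 0,0,-0.16,0,0,0,0.02, 0,0,-0.24,0,0,0,0.02, 0,0,-0.24,0,0,0,0.02]' 25; python3 - <<'E'
from station import vision,silhouettes
from fit import *
A=vision.camera("scene");B=vision.camera("top")
C={"carton":((290,172),(334,132)),"scale":((382,154),(429,170))}
for n,(a,b) in C.items():
    v=[]
    for P,c in((A,a),(B,b)):
        k=[d for d in silhouettes(n,P) if np.hypot(*(np.array(d["extent"]).reshape(2,2).mean(0)-c))<12]
        if k:v.append((P,k[0]["region"]))
    x=pix2world(B,b,.02)
    for w in (v,v[-1:]):
        for fr in((0,1,2,3),(0,1,2)):
            if len(w)==1 and 3 in fr: continue
            print(n,len(w),*fit(n,w,[x[0],x[1],.0,.004 if n=="carton" else 0],fr))
cv2.imwrite("pics/t5full.png",B["pixels"][:,:,::-1])
a=B["pixels"][100:215,395:470,::-1];b=B["pixels"][95:190,195:395,::-1]
cv2.imwrite("pics/t5.png",np.hstack([cv2.resize(a,(330,506),interpolation=2),cv2.copyMakeBorder(cv2.resize(b,(470,223),interpolation=2),0,283,0,0,0)]))
E
```

```text
time_s: 19.55
ee_pos: [0.4815, 0.3307, 0.2049]
eef_rot: [3.134, -0.004, 1.649]
force: [0.9, -0.4, -0.2]
grip_width: 0.0476
grip_force: 0.0
carton 2 [0.54510758 0.15127366 0.11027203 0.00608985] [np.float32(0.9195045), np.float32(0.94758046)]
carton 2 [0.54581022 0.15150194 0.10329083 0.004     ] [np.float32(0.90924877), np.float32(0.95406044)]
carton 1 [0.54605026 0.15243448 0.10534135 0.004     ] [np.float32(0.9641196)]
scale 1 [ 0.4845942  -0.07426738 -0.10619841  0.        ] [np.float32(0.9381845)]
scale 1 [ 0.4845942  -0.07426738 -0.10619841  0.        ] [np.float32(0.9381845)]
```

View pics/t5.png

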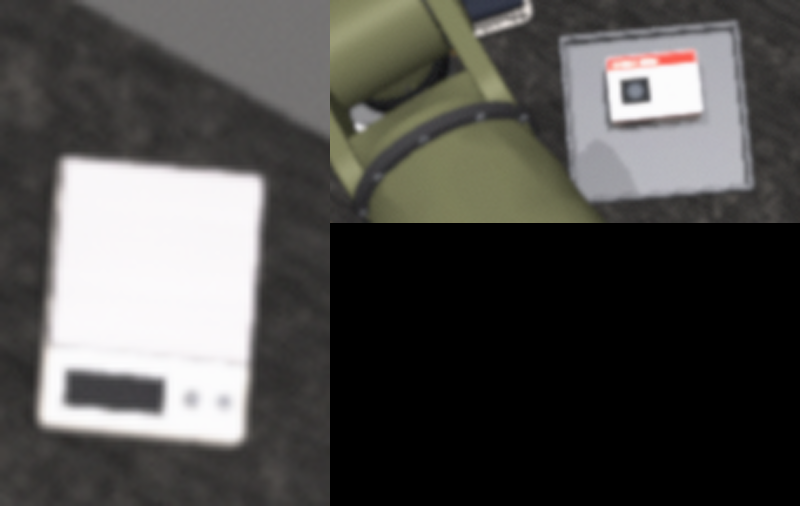

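```bash
python3 - <<'E'
from station import vision
from fit import *
B=vision.camera("top"); im=cv2.imread("pics/t5full.png")
cr=lambda u: np.array(u)/[4.4,4.4]+[395,100]-.4
for n,u in dict(TL=(60,157),TR=(263,177),BR=(243,443),BL=(38,428),SL=(48,345),SR=(248,362)).items(): print(n,pix2world(B,cr(u),.026)[:2].round(4))
g=cv2.resize(im[100:215,395:470],None,fx=8,fy=8,interpolation=2)
hsv=g.min(2); m=(hsv>125).astype(np.uint8)
c=max(cv2.findContours(m,0,1)[0],key=cv2.contourArea)[:,0]
# undo pixel->plane
W=np.array([pix2world(B,(p+.5)/8-.5+[395,100],.026)[:2] for p in c])
r=cv2.minAreaRect((W*1000).astype(np.float32)); print(r)
p,i=fit("scale",[(B,cv2.resize(np.pad(m,0),(75,115),interpolation=3).astype(bool) if 0 else np.pad(cv2.resize(m*255,(75,115),interpolation=3)>127,((100,185),(395,170))))],[.485,-.074,-.1,0],(0,1,2)); print(p,i)
E
```

```text
TL [ 0.5389 -0.026 ]
TR [ 0.5276 -0.1332]
BR [ 0.3858 -0.1189]
BL [ 0.3939 -0.0119]
SL [ 0.4379 -0.0179]
SR [ 0.4286 -0.1226]
((462.0402526855469, -72.63987731933594), (110.12333679199219, 146.97679138183594), 84.1610336303711)
[ 0.48428106 -0.07579929 -0.10205536  0.        ] [np.float32(0.9121174)]
```

```bash
python3 -m pendant '[0,0,0,0,0,0,0.7]'; python3 go.py .5457 .1513 .17 96
```

```text
time_s: 20.0
ee_pos: [0.4798, 0.3297, 0.1985]
eef_rot: [-3.14, 0.001, 1.649]
force: [1.1, -0.0, 0.1]
grip_width: 0.0526
grip_force: 0.0
t 20.0 pos [0.4798 0.3297 0.1985] rot [-3.1404e+00  6.0000e-04  1.6493e+00] w 0.0526 F [ 1.1 -0.   0.1]
[ 0.5457  0.1513  0.17   96.    ] -> [np.float64(-0.3659), np.float64(0.1036), np.float64(0.0571), np.float64(-0.0007), np.float64(0.0004), np.float64(-0.0167)]
```

```bash
python3 -m pendant '[-0.366,0.1035,0.02,0,0,-0.0165,0.7, -0.366,0.1035,0.02,0,0,-0.0165,0.7, -0.366,0.1035,0.02,0,0,-0.0165,0.7, -0.366,0.1035,0.057,0,0,-0.0165,0.7, -0.366,0.1035,0.057,0,0,-0.0165,0.7, -0.366,0.1035,0.057,0,0,-0.0165,0.7, -0.366,0.1035,0.057,0,0,-0.0165,0.7, -0.366,0.1035,0.057,0,0,-0.0165,0.7]'; python3 go.py .5457 .1513 .06 96 .5457 .1513 .018 96; python3 - <<'E'
from station import vision,silhouettes
from fit import *
A=vision.camera("scene");B=vision.camera("top")
R0={"glue":(.4757,.4257),"ink":(.4782,.3838),"stamp":(.480,.3298)}
for n,(x,y) in R0.items():
    for P in(A,B):
        u=proj(P,np.array([[x,y,.07]]))[0]
        k=[d for d in silhouettes(n,P) if np.hypot(*(np.array(d["extent"]).reshape(2,2).mean(0)-u))<14]
        if k: print(n,"AB"[P is B],*fit(n,[(P,k[0]["region"])],[x,y,.079,.031],(0,1,2) if n=="stamp" else (0,1)))
cv2.imwrite("pics/s6.png",cv2.resize(A["pixels"][60:280,180:440,::-1],None,fx=3,fy=2.7,interpolation=2))
E
```

```text
time_s: 20.8
ee_pos: [0.5457, 0.1526, 0.1713]
eef_rot: [3.141, -0.0, 1.677]
force: [-0.5, -0.6, 0.5]
grip_width: 0.0798
grip_force: 0.0
t 20.8 pos [0.5457 0.1526 0.1713] rot [ 3.1407e+00 -2.0000e-04  1.6768e+00] w 0.0798 F [-0.5 -0.6  0.5]
[5.457e-01 1.513e-01 6.000e-02 9.600e+01] -> [np.float64(-0.0026), np.float64(-0.0005), np.float64(0.2227), np.float64(0.0005), np.float64(-0.0001), np.float64(0.0008)]
[5.457e-01 1.513e-01 1.800e-02 9.600e+01] -> [np.float64(-0.0026), np.float64(-0.0006), np.float64(0.3067), np.float64(0.0005), np.float64(-0.0001), np.float64(0.0008)]
glue A [0.47580491 0.42273146 0.079      0.031     ] [np.float32(0.94718456)]
glue B [0.4773302  0.42375933 0.079      0.031     ] [np.float32(0.8287455)]
ink A [0.47568717 0.38222633 0.079      0.031     ] [np.float32(0.9502555)]
ink B [0.47914664 0.38536612 0.079      0.031     ] [np.float32(0.9088153)]
stamp B [0.48130888 0.33103806 0.0145899  0.031     ] [np.float32(0.8747157)]
```

View pics/s6.png

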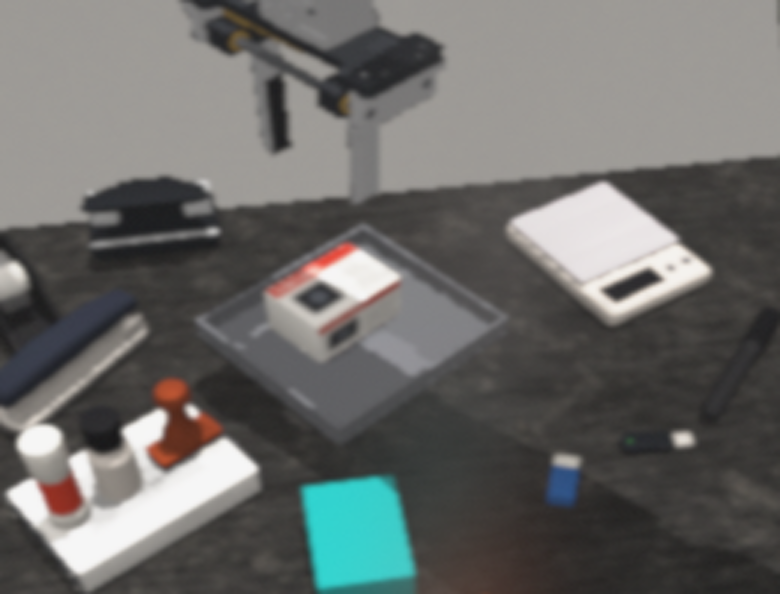

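All three stand upright on the box, and camera and robot agree to about 2 mm. Now I grip the carton.

```bash
python3 -m pendant '[-0.002,-0.0005,0.08,0,0,0,0.7, -0.002,-0.0005,0.15,0,0,0,0.7, -0.002,-0.0005,0.21,0,0,0,0.7, -0.002,-0.0005,0.25,0,0,0,0.7, -0.002,-0.0005,0.28,0,0,0,0.7, -0.002,-0.0005,0.306,0,0,0,0.7, -0.002,-0.0005,0.306,0,0,0,0.7]'; python3 go.py; python3 -m pendant '[0,0,0,0,0,0,0.2, 0,0,0,0,0,0,0.2, 0,0,0,0,0,0,0.2, 0,0,0,0,0,0,0.2, 0,0,0,0,0,0,0.2]' 15; python3 go.py
```

```text
time_s: 21.9
ee_pos: [0.5452, 0.1502, 0.0166]
eef_rot: [-3.14, 0.0, 1.675]
force: [-0.3, 0.1, -0.1]
grip_width: 0.0801
grip_force: 0.0
t 21.9 pos [0.5452 0.1502 0.0166] rot [-3.1397e+00  2.0000e-04  1.6751e+00] w 0.0801 F [-0.3  0.1 -0.1]
time_s: 22.4
ee_pos: [0.5462, 0.1505, 0.0187]
eef_rot: [3.14, -0.0, 1.675]
force: [-0.3, -0.7, 5.7]
grip_width: 0.0621
grip_force: 15.0
t 22.4 pos [0.5462 0.1505 0.0187] rot [ 3.1401e+00 -2.0000e-04  1.6752e+00] w 0.0621 F [-0.3 -0.7  5.7]
```

```bash
python3 -m pendant '[0,0,-0.04,0,0,0,0.2, 0,0,-0.1,0,0,0,0.2, 0,0,-0.17,0,0,0,0.2, 0,0,-0.24,0,0,0,0.2, 0,0,-0.24,0,0,0,0.2, 0,0,-0.24,0,0,0,0.2]' 20; python3 go.py .4838 -.0752 .1 84.2  .4838 -.0752 .045 84.2
```

```text
time_s: 23.0
ee_pos: [0.5457, 0.1504, 0.138]
eef_rot: [3.141, -0.0, 1.675]
force: [-0.2, -0.1, -1.8]
grip_width: 0.0619
grip_force: 20.0
t 23.0 pos [0.5457 0.1504 0.138 ] rot [ 3.1407e+00 -1.0000e-04  1.6752e+00] w 0.0619 F [-0.2 -0.1 -1.8]
[ 4.838e-01 -7.520e-02  1.000e-01  8.420e+01] -> [np.float64(-0.4358), np.float64(-0.1703), np.float64(0.0757), np.float64(0.0006), np.float64(-0.0001), np.float64(0.1309)]
[ 4.838e-01 -7.520e-02  4.500e-02  8.420e+01] -> [np.float64(-0.4358), np.float64(-0.1704), np.float64(0.1857), np.float64(0.0006), np.float64(-0.0001), np.float64(0.1309)]
```

```bash
python3 -m pendant '[-0.436,-0.17,0.03,0,0,0.131,0.2, -0.436,-0.17,0.03,0,0,0.131,0.2, -0.436,-0.17,0.03,0,0,0.131,0.2, -0.436,-0.17,0.03,0,0,0.131,0.2, -0.436,-0.17,0.03,0,0,0.131,0.2, -0.436,-0.17,0.03,0,0,0.131,0.2, -0.436,-0.17,0.03,0,0,0.131,0.2, -0.436,-0.17,0.1,0,0,0.131,0.2, -0.436,-0.17,0.15,0,0,0.131,0.2, -0.436,-0.17,0.15,0,0,0.131,0.2, -0.436,-0.17,0.15,0,0,0.131,0.2]' 20; python3 go.py .4838 -.0752 .045 84.2; python3 - <<'E'
from station import vision,silhouettes
from fit import *
A=vision.camera("scene")
cv2.imwrite("pics/s7.png",cv2.resize(A["pixels"][80:220,310:450,::-1],(600,600),interpolation=2))
E
```

```text
time_s: 24.1
ee_pos: [0.4841, -0.0745, 0.063]
eef_rot: [-3.141, -0.0, 1.471]
force: [-0.5, -0.5, -0.4]
grip_width: 0.062
grip_force: 20.0
t 24.1 pos [ 0.4841 -0.0745  0.063 ] rot [-3.1407e+00 -2.0000e-04  1.4705e+00] w 0.062 F [-0.5 -0.5 -0.4]
[ 4.838e-01 -7.520e-02  4.500e-02  8.420e+01] -> [np.float64(-0.0015), np.float64(-0.0003), np.float64(0.0359), np.float64(-0.0006), np.float64(-0.0001), np.float64(0.0006)]
```

View pics/s7.png

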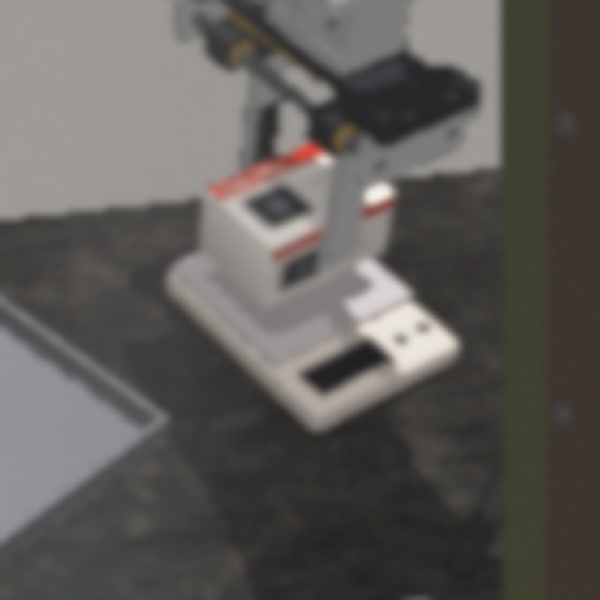

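The carton hangs level and square just above the plate. I lower it slowly.

```bash
python3 -m pendant '[-0.001,0,0.015,0,0,0,0.2, -0.001,0,0.03,0,0,0,0.2, -0.001,0,0.04,0,0,0,0.2, -0.001,0,0.04,0,0,0,0.2, -0.001,0,0.04,0,0,0,0.2]' 20; python3 -m pendant '[0,0,0.002,0,0,0,0.2, 0,0,0.003,0,0,0,0.2, 0,0,0.003,0,0,0,0.2]' 20
```

```text
time_s: 24.65
ee_pos: [0.4839, -0.0758, 0.0428]
eef_rot: [-3.141, -0.0, 1.469]
force: [0.7, 0.1, -0.7]
grip_width: 0.0619
grip_force: 20.0
time_s: 24.95
ee_pos: [0.4839, -0.0758, 0.0413]
eef_rot: [3.142, 0.0, 1.469]
force: [1.0, 0.1, -0.6]
grip_width: 0.0618
grip_force: 20.0
```

```bash
python3 -m pendant '[0,0,0.002,0,0,0,0.2, 0,0,0.003,0,0,0,0.2, 0,0,0.003,0,0,0,0.2]' 20; python3 -m pendant '[0,0,0.001,0,0,0,0.2, 0,0,0.002,0,0,0,0.2, 0,0,0.002,0,0,0,0.2]' 20
```

```text
time_s: 25.25
ee_pos: [0.4839, -0.0758, 0.0407]
eef_rot: [3.141, 0.0, 1.469]
force: [-5.9, 0.6, 12.8]
grip_width: 0.0615
grip_force: 20.0
time_s: 25.55
ee_pos: [0.4839, -0.0759, 0.0404]
eef_rot: [3.141, 0.0, 1.469]
force: [-11.2, 1.9, 25.1]
grip_width: 0.0622
grip_force: 20.0
```

```bash
python3 -m pendant '[0,0,-0.003,0,0,0,0.2, 0,0,-0.003,0,0,0,0.2, 0,0,-0.003,0,0,0,0.7, 0,0,-0.003,0,0,0,0.7, 0,0,-0.003,0,0,0,0.7, 0,0,-0.05,0,0,0,0.7, 0,0,-0.12,0,0,0,0.7, 0,0,-0.2,0,0,0,0.7, 0,0,-0.3,0,0,0,0.7, 0,0,-0.32,0,0,0,0.7, 0,0,-0.32,0,0,0,0.7]' 20; python3 go.py .480 .3298 .2 94.5; python3 - <<'E'
from station import vision,silhouettes
from fit import *
A=vision.camera("scene")
for d in silhouettes("carton",A):
    c=np.array(d["extent"]).reshape(2,2).mean(0)
    if c[0]>330 and c[1]<190: print(d["score"],d["extent"],*fit("carton",[(A,d["region"])],[.484,-.075,-.1,.026],(0,1,2)))
cv2.imwrite("pics/s8.png",cv2.resize(A["pixels"][80:220,310:450,::-1],(600,600),interpolation=2))
E
```

```text
time_s: 26.65
ee_pos: [0.4844, -0.0759, 0.2001]
eef_rot: [3.138, 0.0, 1.469]
force: [-1.1, -0.2, -0.1]
grip_width: 0.0801
grip_force: 0.0
t 26.65 pos [ 0.4844 -0.0759  0.2001] rot [3.1385e+00 4.0000e-04 1.4694e+00] w 0.0801 F [-1.1 -0.2 -0.1]
[ 0.48    0.3298  0.2    94.5   ] -> [np.float64(0.8064), np.float64(-0.0909), np.float64(-0.0004), np.float64(0.002), np.float64(0.0004), np.float64(-0.1145)]
0.93 [357.8, 118.5, 402.3, 160.3] [ 0.48362383 -0.07879667 -0.10174156  0.026     ] [np.float32(0.9698448)]
```

View pics/s8.png

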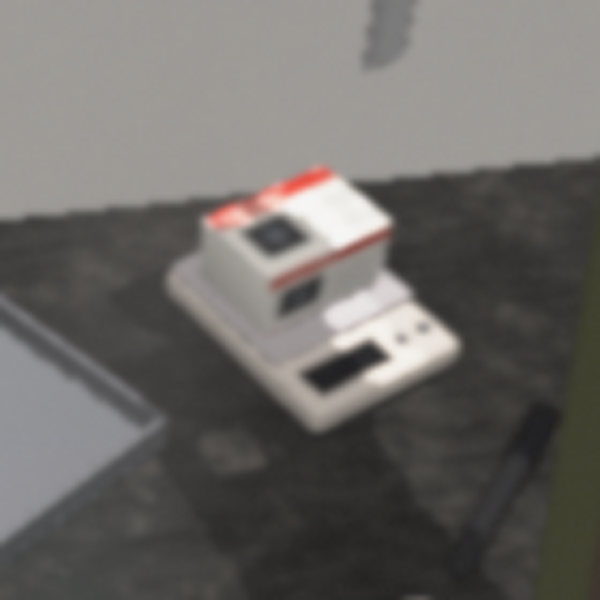

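The carton stands upright and square on the plate at crop (300,245). Next I fetch the stamp.

```bash
python3 -m pendant '[0.806,-0.091,0,0,0,-0.1145,0.02, 0.806,-0.091,0,0,0,-0.1145,0.02, 0.806,-0.091,0,0,0,-0.1145,0.02, 0.806,-0.091,0,0,0,-0.1145,0.02, 0.806,-0.091,0,0,0,-0.1145,0.02, 0.806,-0.091,0,0,0,-0.1145,0.02, 0.806,-0.091,0,0,0,-0.1145,0.02, 0.806,-0.091,0,0,0,-0.1145,0.02, 0.806,-0.091,0,0,0,-0.1145,0.02, 0.806,-0.091,0,0,0,-0.1145,0.02, 0.806,-0.091,0,0,0,-0.1145,0.02, 0.806,-0.091,0,0,0,-0.1145,0.02]'; python3 - <<'E'
from station import vision,silhouettes
from fit import *
A=vision.camera("scene");B=vision.camera("top")
v={}
for n,c in(("carton",((377,140),(425,158))),("scale",((382,154),(429,170)))):
  for P,c0 in((A,c[0]),(B,c[1])):
    for d in silhouettes(n,P):
        e=np.array(d["extent"]).reshape(2,2).mean(0)
        if np.hypot(*(e-c0))<14:
            print(n,"AB"[P is B],*fit(n,[(P,d["region"])],[.484,-.075,-.1,.026 if n=="carton" else 0],(0,1,2)))
cv2.imwrite("pics/t9.png",cv2.resize(B["pixels"][100:215,395:470,::-1],(390,598),interpolation=2))
E
python3 go.py .480 .3298 .080 94.5
```

```text
time_s: 27.95
ee_pos: [0.4796, 0.3284, 0.1984]
eef_rot: [-3.141, 0.0, 1.648]
force: [-0.3, -0.4, 0.2]
grip_width: 0.0475
grip_force: 0.0
carton A [ 0.48297784 -0.07823781 -0.09773162  0.026     ] [np.float32(0.9590785)]
carton B [ 0.48460683 -0.07410981 -0.10376249  0.026     ] [np.float32(0.9703743)]
scale A [ 0.48642921 -0.07860655 -0.06922004  0.        ] [np.float32(0.50517815)]
scale B [ 0.48409975 -0.07451052 -0.10486342  0.        ] [np.float32(0.465618)]
t 28.25 pos [0.4795 0.3293 0.199 ] rot [ 3.1413e+00 -1.0000e-04  1.6486e+00] w 0.048 F [-0.  -0.6  0.1]
[4.800e-01 3.298e-01 8.000e-02 9.450e+01] -> [np.float64(0.0008), np.float64(0.0009), np.float64(0.2379), np.float64(0.0002), np.float64(-0.0001), np.float64(-0.0004)]
```

View pics/t9.png

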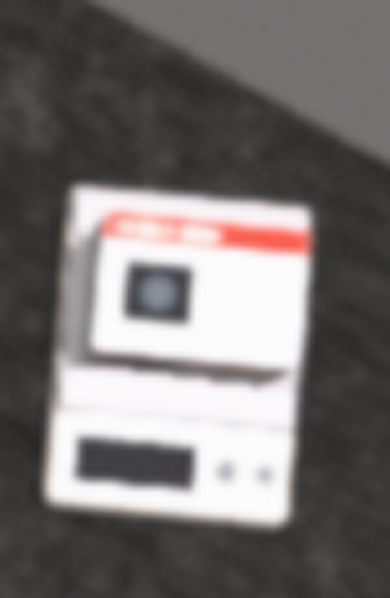

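In the top view the carton is centred on the plate to within 1 mm and square with it. I pick up the stamp.

```bash
python3 -m pendant '[0.001,0.001,0.08,0,0,0,0.02, 0.001,0.001,0.15,0,0,0,0.02, 0.001,0.001,0.2,0,0,0,0.02, 0.001,0.001,0.237,0,0,0,0.02, 0.001,0.001,0.237,0,0,0,0.02, 0.001,0.001,0.237,0,0,0,0.02, 0.001,0.001,0.237,0,0,0,-0.8, 0.001,0.001,0.237,0,0,0,-0.8, 0.001,0.001,0.237,0,0,0,-0.8, 0.001,0.001,0.237,0,0,0,-0.8, 0.001,0.001,0.237,0,0,0,-0.8]' 25; python3 go.py; python3 -m pendant '[0,0,-0.05,0,0,0,-0.8, 0,0,-0.12,0,0,0,-0.8, 0,0,-0.2,0,0,0,-0.8, 0,0,-0.28,0,0,0,-0.8, 0,0,-0.28,0,0,0,-0.8, 0,0,-0.28,0,0,0,-0.8]' 25; python3 go.py .4948 .0972 .06 94.5
```

```text
time_s: 29.35
ee_pos: [0.4802, 0.3304, 0.0809]
eef_rot: [3.141, -0.0, 1.649]
force: [0.7, 0.3, 3.7]
grip_width: 0.0244
grip_force: 25.0
t 29.35 pos [0.4802 0.3304 0.0809] rot [ 3.1405e+00 -5.0000e-04  1.6493e+00] w 0.0244 F [0.7 0.3 3.7]
time_s: 29.95
ee_pos: [0.4798, 0.3303, 0.2203]
eef_rot: [3.141, -0.0, 1.649]
force: [-0.3, -0.1, -1.4]
grip_width: 0.0246
grip_force: 25.0
t 29.95 pos [0.4798 0.3303 0.2203] rot [ 3.1410e+00 -3.0000e-04  1.6493e+00] w 0.0246 F [-0.3 -0.1 -1.4]
[4.948e-01 9.720e-02 6.000e-02 9.450e+01] -> [np.float64(-0.4672), np.float64(-0.0068), np.float64(0.3205), np.float64(0.0004), np.float64(-0.0002), np.float64(-0.0)]
```

```bash
python3 -m pendant '[-0.4665,-0.0063,0,0,0,0,-0.8, -0.4665,-0.0063,0,0,0,0,-0.8, -0.4665,-0.0063,0,0,0,0,-0.8, -0.4665,-0.0063,0,0,0,0,-0.8, -0.4665,-0.0063,0,0,0,0,-0.8, -0.4665,-0.0063,0,0,0,0,-0.8, -0.4665,-0.0063,0.1,0,0,0,-0.8, -0.4665,-0.0063,0.19,0,0,0,-0.8, -0.4665,-0.0063,0.26,0,0,0,-0.8, -0.4665,-0.0063,0.31,0,0,0,-0.8, -0.4665,-0.0063,0.32,0,0,0,-0.8, -0.4665,-0.0063,0.32,0,0,0,-0.8]' 25; python3 -m pendant '[0,0,0,0,0,0,-0.8, 0,0,0,0,0,0,-0.8, 0,0,0,0,0,0,-0.8]' 25;python3 go.py .4950 .0975 .056 94.5
```

```text
time_s: 31.15
ee_pos: [0.4943, 0.0979, 0.0595]
eef_rot: [-3.139, 0.0, 1.65]
force: [0.8, -0.2, -0.1]
grip_width: 0.0245
grip_force: 25.0
time_s: 31.45
ee_pos: [0.4954, 0.0976, 0.0612]
eef_rot: [3.14, -0.0, 1.649]
force: [0.6, -0.7, -1.2]
grip_width: 0.0244
grip_force: 25.0
t 31.45 pos [0.4954 0.0976 0.0612] rot [ 3.1400e+00 -1.0000e-04  1.6493e+00] w 0.0244 F [ 0.6 -0.7 -1.2]
[4.95e-01 9.75e-02 5.60e-02 9.45e+01] -> [np.float64(-0.0002), np.float64(-0.0009), np.float64(0.0105), np.float64(0.001), np.float64(-0.0), np.float64(-0.0)]
```

```bash
python3 -m pendant '[0,-0.0005,0.005,0,0,0,-0.8, 0,-0.0005,0.011,0,0,0,-0.8, 0,-0.0005,0.011,0,0,0,-0.8, 0,-0.0005,0.011,0,0,0,-0.8]' 25; python3 -m pendant '[0,0,0.0015,0,0,0,-0.8, 0,0,0.003,0,0,0,-0.8, 0,0,0.003,0,0,0,-0.8]' 25
```

```text
time_s: 31.85
ee_pos: [0.4946, 0.0975, 0.0547]
eef_rot: [-3.141, -0.0, 1.649]
force: [-0.2, -0.4, 0.0]
grip_width: 0.0245
grip_force: 25.0
time_s: 32.15
ee_pos: [0.4952, 0.0975, 0.0542]
eef_rot: [3.14, 0.0, 1.649]
force: [-2.1, -1.0, 11.1]
grip_width: 0.0247
grip_force: 25.2
```

```bash
python3 -m pendant '[0,0,-0.001,0,0,0,0.02, 0,0,-0.001,0,0,0,0.02, 0,0,-0.001,0,0,0,0.02, 0,0,-0.09,0,0,0,0.02, 0,0,-0.18,0,0,0,0.02, 0,0,-0.27,0,0,0,0.02, 0.5735,0.011,-0.28,0,0,0,0.02, 0.5735,0.011,-0.28,0,0,0,0.02, 0.5735,0.011,-0.28,0,0,0,0.02, 0.5735,0.011,-0.28,0,0,0,0.02, 0.5735,0.011,-0.28,0,0,0,0.02, 0.5735,0.011,-0.28,0,0,0,0.02]' 25; python3 -m pendant '[0,0,0,0,0,0,0.02, 0,0,0,0,0,0,0.02, 0,0,0,0,0,0,0.02, 0,0,0,0,0,0,0.02]' 20;python3 go.py .4782 .3838 .088 94.5; python3 - <<'E'
from station import vision,silhouettes
from fit import *
A=vision.camera("scene");B=vision.camera("top")
for P in(A,B):
    for d in silhouettes("stamp",P)[:1]: print("AB"[P is B],d["extent"],*fit("stamp",[(P,d["region"])],[.495,.0975,.079,.004],(0,1,2)))
E
```

```text
time_s: 33.35
ee_pos: [0.4769, 0.3865, 0.193]
eef_rot: [-3.141, -0.0, 1.651]
force: [-0.1, -0.7, 0.2]
grip_width: 0.048
grip_force: 0.0
time_s: 33.75
ee_pos: [0.4781, 0.3827, 0.1935]
eef_rot: [3.141, 0.0, 1.648]
force: [0.5, -0.8, -0.2]
grip_width: 0.0479
grip_force: 0.0
t 33.75 pos [0.4781 0.3827 0.1935] rot [3.1415 0.     1.6479] w 0.0479 F [ 0.5 -0.8 -0.2]
[4.782e-01 3.838e-01 8.800e-02 9.450e+01] -> [np.float64(0.0022), np.float64(0.0003), np.float64(0.2109), np.float64(0.0001), np.float64(0.0), np.float64(-0.0009)]
A [310.5, 157.4, 333.8, 188.0] [0.49659632 0.09565813 0.19851956 0.004     ] [np.float32(0.77045125)]
B [341.3, 144.7, 365.1, 162.0] [0.4966657  0.09795805 0.05928133 0.004     ] [np.float32(0.8464137)]
```

```bash
python3 -m pendant '[0.0015,0,0.08,0,0,0,0.02, 0.0015,0,0.15,0,0,0,0.02, 0.0015,0,0.2,0,0,0,0.02, 0.0015,0,0.21,0,0,0,0.02, 0.0015,0,0.21,0,0,0,0.02, 0.0015,0,0.21,0,0,0,0.02, 0.0015,0,0.21,0,0,0,-0.8, 0.0015,0,0.21,0,0,0,-0.8, 0.0015,0,0.21,0,0,0,-0.8, 0.0015,0,0.21,0,0,0,-0.8, 0.0015,0,0.21,0,0,0,-0.8]' 20; python3 -m pendant '[0,0,-0.05,0,0,0,-0.8, 0,0,-0.12,0,0,0,-0.8, 0,0,-0.2,0,0,0,-0.8, 0,0,-0.28,0,0,0,-0.8, 0,0,-0.28,0,0,0,-0.8, 0,0,-0.28,0,0,0,-0.8, 0,0,-0.28,0,0,0,-0.8]' 20; python3 go.py .4900 .1467 .068 94.5
```

```text
time_s: 35.05
ee_pos: [0.4779, 0.3847, 0.0888]
eef_rot: [3.141, -0.0, 1.649]
force: [0.2, -0.2, 4.6]
grip_width: 0.0255
grip_force: 20.0
time_s: 35.75
ee_pos: [0.4772, 0.3842, 0.2265]
eef_rot: [-3.139, 0.001, 1.649]
force: [-0.7, -0.4, -0.5]
grip_width: 0.0259
grip_force: 20.0
t 35.75 pos [0.4772 0.3842 0.2265] rot [-3.1393e+00  1.4000e-03  1.6492e+00] w 0.0259 F [-0.7 -0.4 -0.5]
[4.900e-01 1.467e-01 6.800e-02 9.450e+01] -> [np.float64(-0.475), np.float64(-0.011), np.float64(0.3177), np.float64(-0.0015), np.float64(0.0009), np.float64(-0.0001)]
```

```bash
python3 -m pendant '[-0.4745,-0.011,0,0,0,0,-0.8, -0.4745,-0.011,0,0,0,0,-0.8, -0.4745,-0.011,0,0,0,0,-0.8, -0.4745,-0.011,0,0,0,0,-0.8, -0.4745,-0.011,0,0,0,0,-0.8, -0.4745,-0.011,0,0,0,0,-0.8, -0.4745,-0.011,0.1,0,0,0,-0.8, -0.4745,-0.011,0.19,0,0,0,-0.8, -0.4745,-0.011,0.26,0,0,0,-0.8, -0.4745,-0.011,0.31,0,0,0,-0.8, -0.4745,-0.011,0.317,0,0,0,-0.8, -0.4745,-0.011,0.317,0,0,0,-0.8]' 20; python3 -m pendant '[0,0,0,0,0,0,-0.8, 0,0,0,0,0,0,-0.8, 0,0,0,0,0,0,-0.8]' 20;python3 go.py .4900 .1472 .0635 94.5
```

```text
time_s: 36.95
ee_pos: [0.4904, 0.1479, 0.0693]
eef_rot: [-3.14, 0.0, 1.65]
force: [-0.4, 0.3, 1.1]
grip_width: 0.0255
grip_force: 20.0
time_s: 37.25
ee_pos: [0.4912, 0.1477, 0.0707]
eef_rot: [3.14, -0.0, 1.649]
force: [0.2, -0.5, -0.9]
grip_width: 0.0257
grip_force: 20.0
t 37.25 pos [0.4912 0.1477 0.0707] rot [ 3.1400e+00 -2.0000e-04  1.6493e+00] w 0.0257 F [ 0.2 -0.5 -0.9]
[4.900e-01 1.472e-01 6.350e-02 9.450e+01] -> [np.float64(-0.0009), np.float64(-0.0025), np.float64(0.0145), np.float64(0.001), np.float64(-0.0002), np.float64(-0.0)]
```

```bash
python3 -m pendant '[-0.001,-0.002,0.007,0,0,0,-0.8, -0.001,-0.002,0.014,0,0,0,-0.8, -0.001,-0.002,0.014,0,0,0,-0.8, -0.001,-0.002,0.014,0,0,0,-0.8]' 20; python3 -m pendant '[0,0,0.0015,0,0,0,-0.8, 0,0,0.003,0,0,0,-0.8, 0,0,0.003,0,0,0,-0.8]' 20
```

```text
time_s: 37.65
ee_pos: [0.4897, 0.147, 0.0626]
eef_rot: [-3.141, 0.0, 1.649]
force: [0.6, -0.8, -1.1]
grip_width: 0.0255
grip_force: 20.0
time_s: 37.95
ee_pos: [0.4902, 0.1471, 0.0622]
eef_rot: [3.141, -0.0, 1.649]
force: [-3.6, -0.1, 10.5]
grip_width: 0.0256
grip_force: 20.0
```

```bash
python3 -m pendant '[0,0,-0.001,0,0,0,0.02, 0,0,-0.001,0,0,0,0.02, 0,0,-0.001,0,0,0,0.02, 0,0,-0.09,0,0,0,0.02, 0,0,-0.18,0,0,0,0.02, 0,0,-0.27,0,0,0,0.02, 0.558,0.0145,-0.27,0,0,0,0.02, 0.558,0.0145,-0.27,0,0,0,0.02, 0.558,0.0145,-0.27,0,0,0,0.02, 0.558,0.0145,-0.27,0,0,0,0.02, 0.558,0.0145,-0.27,0,0,0,0.02, 0.558,0.0145,-0.27,0,0,0,0.02]' 25; python3 -m pendant '[0,0,0,0,0,0,0.02, 0,0,0,0,0,0,0.02, 0,0,0,0,0,0,0.02, 0,0,0,0,0,0,0.02]' 20;python3 go.py .4757 .4257 .088 94.5
```

```text
time_s: 39.15
ee_pos: [0.4741, 0.4288, 0.1957]
eef_rot: [-3.141, 0.0, 1.651]
force: [0.6, -0.8, -0.6]
grip_width: 0.0477
grip_force: 0.0
time_s: 39.55
ee_pos: [0.4756, 0.4247, 0.1966]
eef_rot: [3.141, -0.0, 1.648]
force: [0.7, 0.1, 0.9]
grip_width: 0.0476
grip_force: 0.0
t 39.55 pos [0.4756 0.4247 0.1966] rot [ 3.1414e+00 -1.0000e-04  1.6479e+00] w 0.0476 F [0.7 0.1 0.9]
[4.757e-01 4.257e-01 8.800e-02 9.450e+01] -> [np.float64(0.002), np.float64(0.0003), np.float64(0.2171), np.float64(0.0001), np.float64(-0.0001), np.float64(-0.0009)]
```

```bash
python3 -m pendant '[0.001,0,0.08,0,0,0,0.02, 0.001,0,0.15,0,0,0,0.02, 0.001,0,0.2,0,0,0,0.02, 0.001,0,0.216,0,0,0,0.02, 0.001,0,0.216,0,0,0,0.02, 0.001,0,0.216,0,0,0,0.02, 0.001,0,0.216,0,0,0,-0.8, 0.001,0,0.216,0,0,0,-0.8, 0.001,0,0.216,0,0,0,-0.8, 0.001,0,0.216,0,0,0,-0.8, 0.001,0,0.216,0,0,0,-0.8]' 20; python3 -m pendant '[0,0,-0.05,0,0,0,-0.8, 0,0,-0.12,0,0,0,-0.8, 0,0,-0.2,0,0,0,-0.8, 0,0,-0.28,0,0,0,-0.8, 0,0,-0.28,0,0,0,-0.8, 0,0,-0.28,0,0,0,-0.8, 0,0,-0.28,0,0,0,-0.8]' 20; python3 go.py .4864 .1953 .068 94.5
```

```text
time_s: 40.65
ee_pos: [0.4753, 0.4264, 0.0888]
eef_rot: [3.141, -0.0, 1.649]
force: [-0.2, 0.4, 4.7]
grip_width: 0.0262
grip_force: 20.0
time_s: 41.35
ee_pos: [0.4748, 0.4259, 0.2267]
eef_rot: [-3.14, 0.001, 1.649]
force: [0.4, -0.0, -0.2]
grip_width: 0.0263
grip_force: 20.0
t 41.35 pos [0.4748 0.4259 0.2267] rot [-3.1396e+00  1.4000e-03  1.6493e+00] w 0.0263 F [ 0.4 -0.  -0.2]
[4.864e-01 1.953e-01 6.800e-02 9.450e+01] -> [np.float64(-0.4612), np.float64(-0.0123), np.float64(0.318), np.float64(-0.0013), np.float64(0.0009), np.float64(-0.0)]
```

```bash
python3 -m pendant '[-0.46,-0.013,0,0,0,0,-0.8, -0.46,-0.013,0,0,0,0,-0.8, -0.46,-0.013,0,0,0,0,-0.8, -0.46,-0.013,0,0,0,0,-0.8, -0.46,-0.013,0,0,0,0,-0.8, -0.46,-0.013,0,0,0,0,-0.8, -0.46,-0.013,0.1,0,0,0,-0.8, -0.46,-0.013,0.19,0,0,0,-0.8, -0.46,-0.013,0.26,0,0,0,-0.8, -0.46,-0.013,0.31,0,0,0,-0.8, -0.46,-0.013,0.317,0,0,0,-0.8, -0.46,-0.013,0.317,0,0,0,-0.8]' 20; python3 -m pendant '[0,0,0,0,0,0,-0.8, 0,0,0,0,0,0,-0.8, 0,0,0,0,0,0,-0.8]' 20;python3 go.py .4865 .196 .0635 94.5
```

```text
time_s: 42.55
ee_pos: [0.4863, 0.1968, 0.0694]
eef_rot: [-3.14, 0.0, 1.65]
force: [-0.3, 0.1, -0.4]
grip_width: 0.026
grip_force: 20.0
time_s: 42.85
ee_pos: [0.4871, 0.1966, 0.0708]
eef_rot: [3.14, -0.0, 1.649]
force: [-0.1, 0.1, -0.6]
grip_width: 0.0263
grip_force: 20.0
t 42.85 pos [0.4871 0.1966 0.0708] rot [ 3.1400e+00 -4.0000e-04  1.6493e+00] w 0.0263 F [-0.1  0.1 -0.6]
[4.865e-01 1.960e-01 6.350e-02 9.450e+01] -> [np.float64(-0.0011), np.float64(-0.0013), np.float64(0.0145), np.float64(0.001), np.float64(-0.0003), np.float64(-0.0)]
```

```bash
python3 -m pendant '[-0.001,-0.0005,0.007,0,0,0,-0.8, -0.001,-0.0005,0.014,0,0,0,-0.8, -0.001,-0.0005,0.014,0,0,0,-0.8, -0.001,-0.0005,0.014,0,0,0,-0.8]' 20; python3 -m pendant '[0,0,0.0015,0,0,0,-0.8, 0,0,0.003,0,0,0,-0.8, 0,0,0.003,0,0,0,-0.8]' 20
```

```text
time_s: 43.25
ee_pos: [0.4864, 0.1959, 0.0627]
eef_rot: [-3.141, 0.0, 1.649]
force: [0.5, 0.4, -0.8]
grip_width: 0.0264
grip_force: 20.0
time_s: 43.55
ee_pos: [0.4869, 0.196, 0.0622]
eef_rot: [3.14, -0.0, 1.649]
force: [-2.5, -0.1, 8.8]
grip_width: 0.0259
grip_force: 20.0
```

Contact. I release, lift, and swing away to the right, high above the scale and to about y -0.3, to clear the view.

```bash
python3 -m pendant '[0,0,-0.001,0,0,0,0.02, 0,0,-0.001,0,0,0,0.02, 0,0,-0.001,0,0,0,0.02, 0,0,-0.09,0,0,0,0.02, 0,0,-0.18,0,0,0,0.02, 0,0,-0.27,0,0,0,0.02, 0,0,-0.36,0,0,0,0.02, 0,0,-0.4,0,0,0,0.02, 0,0,-0.4,0,0,0,0.02]' 20; python3 go.py .4 -.28 .26 60
```

```text
time_s: 44.45
ee_pos: [0.4873, 0.1962, 0.2642]
eef_rot: [3.137, -0.001, 1.649]
force: [-0.6, 0.2, -0.0]
grip_width: 0.0483
grip_force: 0.0
t 44.45 pos [0.4873 0.1962 0.2642] rot [ 3.1367e+00 -1.2000e-03  1.6493e+00] w 0.0483 F [-0.6  0.2 -0. ]
[ 0.4  -0.28  0.26 60.  ] -> [np.float64(-0.9357), np.float64(-0.2487), np.float64(0.0061), np.float64(0.0028), np.float64(-0.0017), np.float64(0.3833)]
```

```bash
python3 -m pendant '[-0.936,-0.249,0,0,0,0.38,0.02, -0.936,-0.249,0,0,0,0.38,0.02, -0.936,-0.249,0,0,0,0.38,0.02, -0.936,-0.249,0,0,0,0.38,0.02, -0.936,-0.249,0,0,0,0.38,0.02, -0.936,-0.249,0,0,0,0.38,0.02, -0.936,-0.249,0,0,0,0.38,0.02, -0.936,-0.249,0,0,0,0.38,0.02, -0.936,-0.249,0,0,0,0.38,0.02, -0.936,-0.249,0,0,0,0.38,0.02, -0.936,-0.249,0,0,0,0.38,0.02, -0.936,-0.249,0,0,0,0.38,0.02]' && python3 - <<'E'
from station import vision,silhouettes
from fit import *
A=vision.camera("scene");B=vision.camera("top")
C={"stamp":((323,172),(357,153),(.4954,.0974)),"glue":((290,187),(315,155),(.4864,.194)),"ink":((307,180),(334,155),(.4897,.1469))}
for n,(a,b,x) in C.items():
    v=[]
    for P,c in((A,a),(B,b)):
        k=[d for d in silhouettes(n,P) if np.hypot(*(np.array(d["extent"]).reshape(2,2).mean(0)-c))<12]
        if k:v.append((P,k[0]["region"]))
    print(n,len(v),*fit(n,v,[*x,.05,.004],(0,1,2) if n=="stamp" else (0,1)))
o=cv2.imread("pics/top0.png")[95:210,280:475];a=B["pixels"][95:210,280:475,::-1]
s=A["pixels"][120:235,240:435,::-1]; so=cv2.imread("pics/scene0.png")[120:235,240:435]
f=lambda i:cv2.resize(i,(400,236),interpolation=2)
cv2.imwrite("pics/end.png",np.vstack([np.hstack([f(o),f(a)]),np.hstack([f(so),f(s)])]))
E
```

```text
time_s: 45.65
ee_pos: [0.3986, -0.2804, 0.2599]
eef_rot: [-3.139, -0.001, 1.051]
force: [0.7, 0.5, -0.2]
grip_width: 0.0484
grip_force: 0.0
stamp 2 [0.49552782 0.09727689 0.08889466 0.004     ] [np.float32(0.71971095), np.float32(0.83415115)]
glue 2 [0.48566239 0.19358853 0.05       0.004     ] [np.float32(0.82284474), np.float32(0.84009075)]
ink 2 [0.48954804 0.14459693 0.05       0.004     ] [np.float32(0.91086066), np.float32(0.786663)]
```

View pics/end.png

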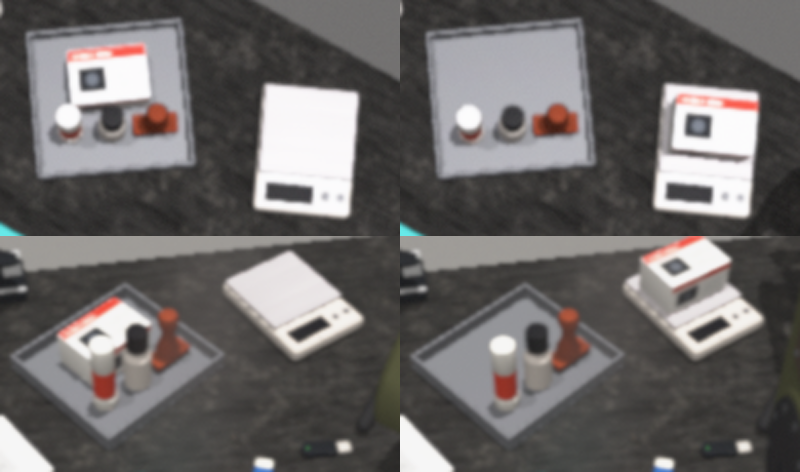

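The three things stand upright in their old order with the stamp's foot along the row, and the carton is on the scale. I check for sub-pixel displacement against the first pictures.

```bash
python3 - <<'E'
from station import vision
from fit import *
X={"glue":(.4863,.1955,.03,.092),"ink":(.4898,.1468,.02,.08),"stamp":(.495,.0973,.006,.072)}
for n in("scene","top"):
    P=vision.camera(n); new=P["pixels"][:,:,::-1].astype(np.float32); old=cv2.imread(f"pics/{n}0.png").astype(np.float32)
    for k,(x,y,z0,z1) in X.items():
        q=np.vstack([proj(P,np.array([[x,y,z]])) for z in(z0,z1)])
        m=np.zeros(new.shape[:2],np.uint8); cv2.line(m,*[tuple(int(round(c)) for c in r) for r in q],255,11 if n=="scene" else 15)
        W=np.eye(2,3,dtype=np.float32)
        try:
            g=lambda i:cv2.cvtColor(i.astype(np.uint8),6)
            cc,W=cv2.findTransformECC(g(old),g(new),W,cv2.MOTION_TRANSLATION,(3,200,1e-6),m,3); print(n,k,round(cc,3),W[:,2].round(2),"px")
            p0=proj(P,np.array([[x,y,.06]]))[0]; print((pix2world(P,p0+W[:,2],.06)-pix2world(P,p0,.06))[:2].round(4))
        except cv2.error as e: print(n,k,"fail")
E
```

```text
scene glue 0.975 [1.83 0.31] px
[-0.0033 -0.0026]
scene ink 0.964 [-0.47 -0.33] px
[0.0015 0.0002]
scene stamp 0.976 [ 1.65 -0.83] px
[-0.0003 -0.0047]
top glue 0.992 [0.65 0.31] px
[-0.0007 -0.0015]
top ink 0.905 [-0.17  0.9 ] px
[-0.0021  0.0004]
top stamp 0.966 [ 0.44 -0.12] px
[ 0.0003 -0.001 ]
```

```bash
python3 -c "
from station import order
print(order.hand_in())"
```

```text
the job is handed in; nothing more can be done
None
```

The job is handed in: the carton is on the scale, centred and square to within about 1 mm, and glue, ink and stamp are back upright in the tray, about 1–2 mm from where they stood by most measurements (two noisier scene-camera readings said 4–5 mm).

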